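# Click the sample cell into the bean moisture meter

### The job

Lift the steel check block out of the moisture meter's bay and stand it on the free far part of the brown tray. Then take the small rectangular aluminium sample cell from the tray, keep it upright, set it into the bay and press it down gently (never harder than about 2 kg of weight) to the end of its travel, so that the bay's push-push catch clicks and keeps it down. The catch may have been left in either state and cannot be seen: feel whether the cell stays down, press again if it has sprung up, let go once it stays down by itself, and leave the other things where they are.

Things in the scene. Friction and masses are not known exactly. Their poses are not given: they have to be found in the camera images.
- cell_mid (a point): centre (37 mm above the underside) of the sample cell to load. It stands upright on the brown tray: aluminium block 44 (x) x 28 (y) x 40 mm tall, with a black grip fin 30 (x) x 12 (y) x 34 mm tall on top; 74 mm in all, about 0.12 kg. x along the fin, y across it (grip across y), z up; a half turn about z makes no difference
- fin_top (a point): centre of the top face of that cell's fin, 37 mm above cell_mid; the fin's middle is 20 mm above cell_mid. The fin is gripped at its sides; its top can be pressed with shut fingers
- check_mid (a point): centre (37 mm above the underside) of the check block, which stands in the bay at the start: the same shape and size as the sample cell (block 44 x 28 x 40 mm with a fin 30 x 12 x 34 mm on top, its middle 20 mm above this point), but all of solid steel, 0.49 kg. x along the fin, y across it, z up. Its weight holds the spring plate down whatever the state of the catch
- bay (a point): centre of the bay's mouth in the flat top of the moisture meter. The bay is an upright well, 46.4 (x) x 30.4 (y) mm, with a 45 degree lead-in 5 mm wide and 5 mm deep round its mouth. x along its long side, y along the short, z up. Its floor is a spring plate with a push-push catch, whose state at the start is hidden: free or holding
- cell_home (a point): point fixed to the meter, 1 mm below bay: cell_mid is here (within 1 mm) when the catch holds the cell down (wanted end); 6 mm above it when the plate is up; 12 to 13 mm below it at the end of travel. Pressing past about 10.5 mm below it and letting up flips the catch (up to held, held to up). Spring about 2.5 N (up) to 6 N (end); a press of 11 N has reached the end, over 25 N is too much
- meter: the moisture meter: white box fixed on the table, 220 x 160 mm, 100 mm high, with a control deck 14 mm higher from 82 to 142 mm behind the bay. Origin under the bay's middle at table height; the box reaches from x -70 to +150 mm and y -80 to +80 mm
- tray: brown tray fixed on the table, 260 x 330 mm, rim 18 mm high, floor 5 mm above the table; the three cells stand on its near part, the far part (its x from 50 to 120 mm) is free. Origin: centre of its underside, x to its far side, y along its long side
- big_cell: decoy cell, aluminium block 64 x 44 x 40 mm with the same black fin on top: too big for the bay. Origin: centre of its underside. Bystander
- round_cell: decoy cell, aluminium cylinder 42 mm across, 40 mm tall, with the same black fin on top: it does not belong in the meter. Origin: centre of its underside. Bystander
- brush: wooden hand brush, 170 mm long, on the table behind the tray and meter. Bystander
- pliers: steel nut pliers, about 140 mm long and 14 mm high, on the table. Bystander
- bean_box: clear plastic box of beans, 170 x 130 x 85 mm. Bystander
- cup: white plastic cup, 72 mm across, 85 mm high. Bystander
Things that resemble listed ones, but are neither listed nor needed, are in the scene too. What is shaped like the part that bears cell_mid but orange is not meant.

How it is judged:
On the way, in this order (a step that is already met when the one before it is completed fails the run):
1. the cell stands in the bay, its underside at least 20 mm below the mouth (z of cell_mid in the frame of bay below 0.017 m and horizontal distance between cell_mid and bay below 0.008 m).
2. the cell is pressed down to the end of the ejector's travel (z of cell_mid in the frame of bay below -0.0105 m and horizontal distance between cell_mid and bay below 0.008 m).
At the end, for the whole second after the job is handed in: The cell is held down in the bay: its centre between 4 mm below and 1.8 mm above the mouth (nominal 1 mm below), within 6 mm sideways, upright within 8 degrees. The check block stands on the tray floor, upright within 8 degrees. Both at rest, not touched by the robot (x of check_mid in the frame of tray between -0.13 and 0.13 m and y of check_mid in the frame of tray between -0.165 and 0.165 m and z of check_mid in the frame of tray below 0.048 m and angle between each of check_mid, cell_mid's own z axis and vertical below 0.14 rad and contact force between each of check, cell and the fingers below 0.05 N and linear speed of each of check, cell below 0.01 m/s and z of cell_mid in the frame of bay between -0.004 and 0.0018 m and horizontal distance between cell_mid and bay below 0.006 m and contact force between cell and the arm below 0.05 N).
It fails at once if the cell or the check block is pushed on the meter with more than 25 N (contact force between any of cell, check and meter above 25 N).
It fails at once if the sample cell is tipped by more than 35 degrees (angle between cell_mid's own z axis and vertical above 0.61 rad).
It fails at once if another thing (other cells, brush, pliers, box of beans or cup) is shifted by more than 30 mm (distance of any of big_cell, round_cell, brush, pliers, bean_box, cup from where it was at the start of the episode above 0.03 m).
It also fails if it takes over 72 s, if anything falls off the work surface, if the arm or the gripper's body presses on something with over 40 N, if the wrist force passes 120 N, or if a joint passes its speed limit or range.

### The arm

A 6-joint arm with a two-finger parallel gripper is mounted at the origin on the work surface. World frame = base frame: x ahead of the robot, y to its left, z up, the work surface at z = 0. Lengths are in m, angles in rad, forces in N, time in s.
With the tool pointing down it reaches from about 0.375 to 0.9 m from the base axis. Payload 3.1 kg.
Tool frame: the origin (TCP) lies between the finger pads; the fingertips stand 22 mm ahead of it and the grasp point (between the pads) lies 3 mm ahead of it; x points along the fingers, y is the direction in which the jaws open and shut, and the axes are right-handed (so a half turn about x gives the same grasp; the last joint's range is limited). The gripper opens to 85 mm and grips with 20 to 120 N. Pads are 22 mm wide; open, the fingers measure 114 mm over their backs; the gripper's body (76 mm by 85 mm) begins 54 mm behind the grasp point. The pads swing forward as they close: fully open they stand 13 mm farther back than shut.
Start: joints at [1.062, 0.527, 1.433, -0, 1.181, -0.178], TCP at [0.202, 0.591, 0.223] pointing down, gripper open.
Joint ranges: [-3.08, 3.08], [-0.75, 2.2], [0.22, 2.44], [-1.43, 4.57], [0, 2.65], [-2.85, 2.85]. Speed limits (rad/s): [2.79, 2.79, 3.14, 3.14, 3.14, 3.14].

### API

Orientations are given as a unit quaternion [x, y, z, w].
In Python, from plant import * gives the robot as it stands.
- The arm moves only by the shell command python3 -m inch 'ROWS' [OPENING]. ROWS is text: rows parted by semicolons, each of 4 numbers parted by spaces: the shift along the tool's x, y, z in cm, then the turn about the tool's x in degrees. A call has 1 to 20 rows; each row shifts and turns the pose as measured when the row begins, along the tool's axes as they then stand; what a row does not reach is not made up. A row lasts 1/10 s, in which the tool goes at most 50 mm and 8.59 degrees, less where a joint would pass 70% of its speed; a pose out of reach is approached as far as the arm can. A call is refused whole if a number of a shift passes 5 or a number of a turn 8.59, either way. A call with a gripper value outside its range is refused whole. OPENING is the finger opening in cm, from 0 to 8.54, set as the call begins (- or left out, the last holds). The fingers move at their own pace and stop on an object; the grip force is fixed at half the most. Time passes only in rows, so rows that do not move let the fingers close. It gives the time, the measured TCP pose, the force and the opening at its end, in the units of the state.
- observe(): the state, without advancing time (a new reading comes with each control period).
- get_image(name): name is "scene" or "top" or "wrist"; returns a dict with "frame" (420x560x3 uint8, red, green, blue), "mtx" (3x3 intrinsics, pixels), "dist_coeffs" ([k1, k2, p1, p2, k3] as OpenCV has them; the pictures are not rectified), "world_from_camera" (4x4, takes a point from camera to world coordinates). Camera axes: x right, y up, looking along -z (the intrinsics and any distortion apply to the point x, -y, -z); pixel columns grow to the right and rows downward; lengths in m; the calibration is good to about 2 mm. A picture is of the moment at which its call begins. There is no depth.
- hand_in(): hands the job in, once; it reports no verdict.
The state is a dict: "time": time; "joint_positions": joint angles; "qvel": joint speeds; "tau": joint torques, N m; "ee_pos": TCP position; "tcp_rot": TCP orientation; "ft_force": force on the tool from outside, world axes, zero at the start; "moment": the same for the moment, N m; "grip_width": opening from 0.0 (shut) to 1.0 (fully open).
Only numpy, scipy, OpenCV 4.12 (cv2) and the standard library are available. Lean on these libraries where they do the work, as an engineer would, in place of code of your own. Each camera call takes 0.05 s, during which the arm holds its last target.

## Working session

There is one attempt and no reset: what is moved stays moved. The work goes in short steps, Python scripts to look and compute and a shell command to move; the robot and the scene stay as the last step left them, time stands still between calls to the robot, and variables do not carry over. Pictures are saved under pics/ and viewed, and the job is handed in when it is done.

```bash
ls; mkdir -p pics; python3 - <<'E'
from plant import *
import cv2
print(observe())
for n in ["scene","top","wrist"]:
    d=get_image(n); cv2.imwrite(f"pics/{n}0.png",d["frame"][:,:,::-1])
    print(n,d["mtx"].tolist() if hasattr(d["mtx"],'tolist') else d["mtx"],d["dist_coeffs"],d["world_from_camera"])
E
```

```text
pics
{'time': 0.0, 'joint_positions': array([ 1.06247026e+00,  5.28461290e-01,  1.43392964e+00, -3.06745183e-05,
        1.18142123e+00, -1.78484003e-01]), 'qvel': array([ 1.13766860e-03,  9.91899351e-05, -1.84801269e-03, -3.03651253e-04,
        4.88679246e-04, -1.72436666e-04]), 'tau': array([ 4.78366237e-04, -4.42340362e+01, -1.78025401e+01, -7.30065062e-05,
        8.35548359e-03,  1.37050350e-05]), 'ee_pos': array([0.20202995, 0.59064612, 0.22172796]), 'tcp_rot': array([ 0.11534244,  0.69776729, -0.11682699,  0.69725776]), 'ft_force': array([-0.4046122 , -0.93815481,  1.29776991]), 'moment': array([ 0.01443116,  0.00109646, -0.01676366]), 'grip_width': 0.9988727006783727}
scene [[382.1939031688659, 0.0, 269.9642801455747], [0.0, 382.1939031688659, 210.48538982402638], [0.0, 0.0, 1.0]] [-0.0382251  0.         0.         0.         0.       ] [[-0.46685169 -0.75376365  0.46248229  0.97161581]
 [ 0.88433481 -0.39720916  0.24530967  0.30780564]
 [-0.00120331  0.52351242  0.8520172   0.87101551]
 [ 0.          0.          0.          1.        ]]
top [[388.39909537949575, 0.0, 280.5290559497378], [0.0, 388.39909537949575, 205.4035229153767], [0.0, 0.0, 1.0]] [-0.07894229  0.          0.          0.          0.        ] [[-0.02993483  0.99690449 -0.07270037  0.45428214]
 [-0.99953141 -0.0303201  -0.00420141  0.06616543]
 [-0.00639269  0.07254053  0.99734498  1.04912076]
 [ 0.          0.          0.          1.        ]]
wrist [[298.88678612487115, 0.0, 279.4765329715743], [0.0, 298.88678612487115, 204.64513747035866], [0.0, 0.0, 1.0]] [-0.0269147  0.         0.         0.         0.       ] [[ 0.32393181 -0.90196693 -0.28552378  0.12859746]
 [ 0.94607924  0.30834862  0.09927334  0.6162914 ]
 [-0.00150041 -0.30228592  0.95321612  0.37245175]
 [ 0.          0.          0.          1.        ]]
```

View pics/scene0.png

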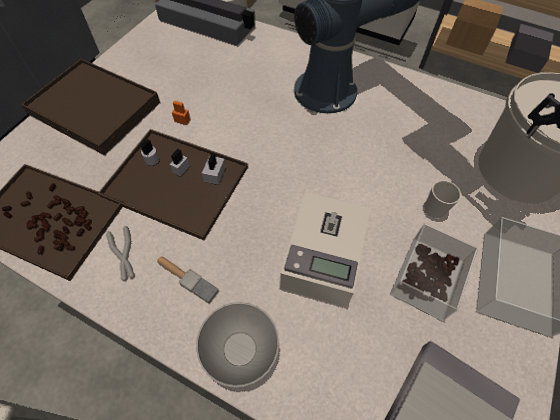

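View pics/top0.png

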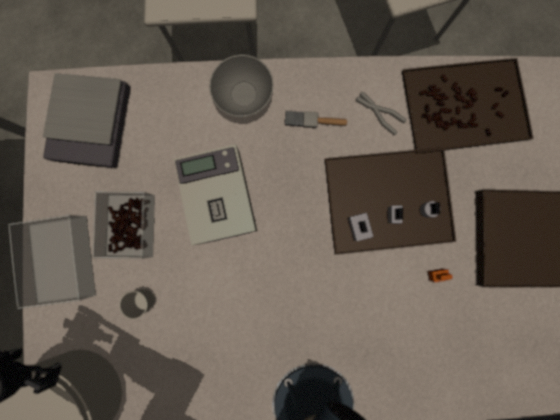

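View pics/wrist0.png

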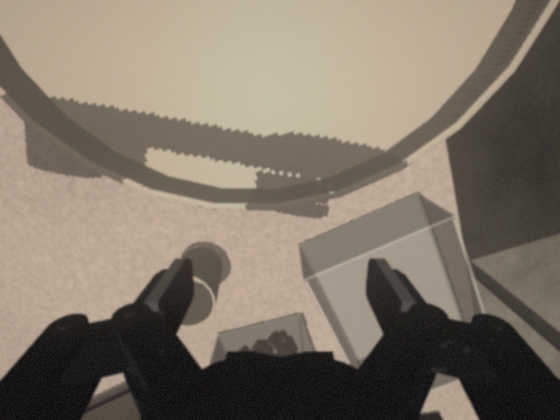

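```bash
cat > h.py <<'E'
import numpy as np, cv2
from scipy.spatial.transform import Rotation as R
def ray(d,px):
    n=cv2.undistortPoints(np.array([[px]],float),np.array(d["mtx"]),np.array(d["dist_coeffs"]))[0,0]
    T=np.array(d["world_from_camera"]); v=T[:3,:3]@np.array([n[0],-n[1],-1.]); return T[:3,3],v
def atz(d,px,z):
    o,v=ray(d,px); return o+v*(z-o[2])/v[2]
def crop(d,name,r,s):
    x0,y0,x1,y1=r
    cv2.imwrite("pics/"+name,cv2.resize(d["frame"][y0:y1,x0:x1,::-1],None,fx=s,fy=s,interpolation=cv2.INTER_CUBIC))
def tri(d1,p1,d2,p2):
    o1,v1=ray(d1,p1);o2,v2=ray(d2,p2);v1=v1/np.linalg.norm(v1);v2=v2/np.linalg.norm(v2)
    A=np.stack([v1,-v2],1);t=np.linalg.lstsq(A,o2-o1,rcond=None)[0]
    a=o1+v1*t[0];b=o2+v2*t[1];return (a+b)/2,np.linalg.norm(a-b)
def proj(d,p):
    T=np.linalg.inv(np.array(d["world_from_camera"])); c=T[:3,:3]@p+T[:3,3]
    q=np.array([[c[0],-c[1],-c[2]]]); return cv2.projectPoints(q,np.zeros(3),np.zeros(3),np.array(d["mtx"]),np.array(d["dist_coeffs"]))[0][0,0]
E
python3 - <<'E'
from plant import *
from h import *
import pickle
t=get_image("top");s=get_image("scene");pickle.dump((t,s),open("i0.pkl","wb"))
crop(t,"t_tray.png",(320,145,460,260),5)
crop(t,"t_met.png",(170,140,270,250),5)
crop(s,"s_met.png",(270,190,380,310),5)
crop(s,"s_tray.png",(95,120,255,240),5)
E
```

```text
(no output)
```

View pics/t_tray.png

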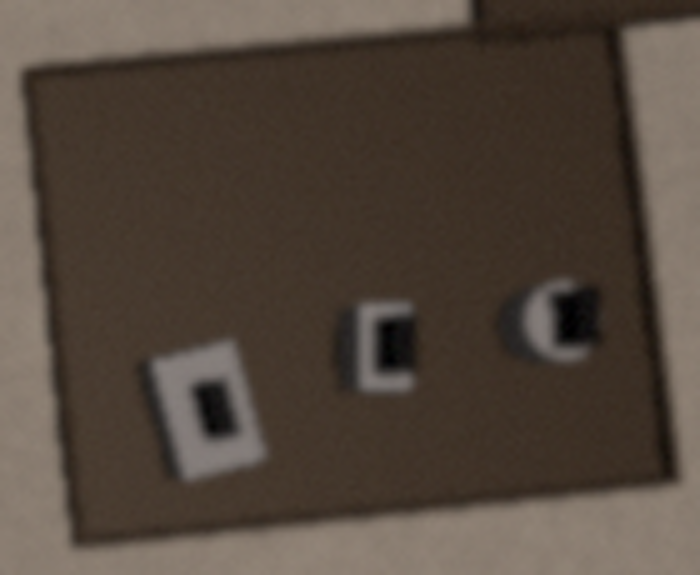

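View pics/t_met.png

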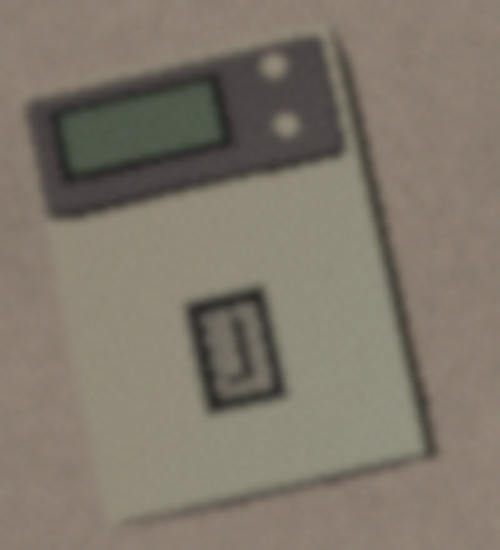

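View pics/s_tray.png

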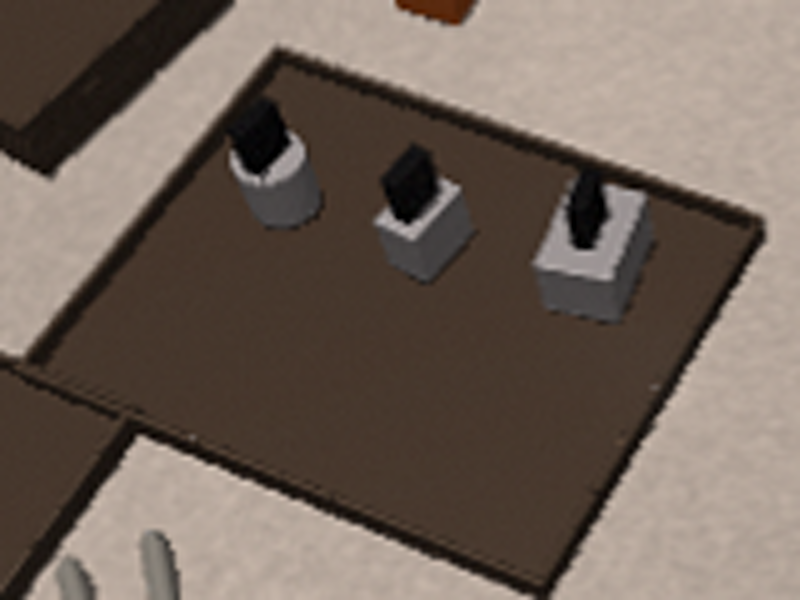

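View pics/s_met.png

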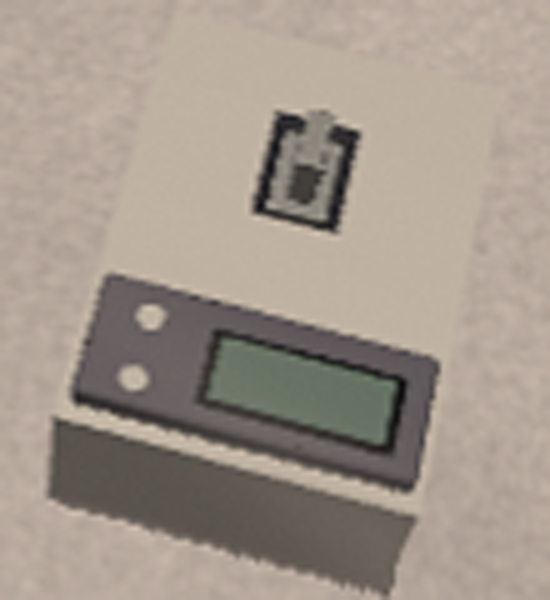

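```bash
cat > m.py <<'E'
from h import *; import pickle
t,s=pickle.load(open("i0.pkl","rb"))
def P(d,off,z,pts,f=5): return np.array([atz(d,(off[0]+(x-2)/f,off[1]+(y-2)/f),z) for x,y in pts])[:,:2]
def show(n,q):
    e=q[(np.arange(len(q))+1)%len(q)]-q
    print(n,"c",q.mean(0).round(4),"len",np.linalg.norm(e,axis=1).round(4),"ang",np.degrees(np.arctan2(e[:,1],e[:,0])).round(1))
show("bay top",P(t,(170,140),.1,[(187,302),(262,287),(287,395),(210,412)]))
show("bay scene",P(s,(270,190),.1,[(276,110),(361,130),(338,234),(253,213)]))
show("cell blk top",P(t,(320,145),.045,[(358,303),(412,302),(413,390),(358,392)]))
show("cell fin top",P(t,(320,145),.079,[(378,318),(413,316),(414,372),(379,374)]))
show("cell blk scene",P(s,(95,120),.045,[(374,220),(408,252),(460,188),(425,160)]))
show("fin scene",P(s,(95,120),.079,[(383,180),(408,195),(438,158),(413,143)]))
show("tray",P(t,(320,145),.018,[(25,72),(615,28),(677,482),(77,545)]))
show("tray sc",P(s,(95,120),.018,[(278,50),(765,225),(545,592),(25,362)]))
show("meter top near/deck",P(t,(170,140),.1,[(118,522),(432,457)]))
E
python3 m.py
```

```text
bay top c [0.5184 0.2267] len [0.0378 0.0547 0.0388 0.0555] ang [ -80.5 -168.1  100.7   10.9]
bay scene c [0.5191 0.228 ] len [0.0407 0.0573 0.0395 0.0572] ang [ 102.1   11.7  -78.2 -167.1]
cell blk top c [ 0.496  -0.2309] len [0.0285 0.0459 0.029  0.0463] ang [-90.7 177.7  90.2  -2.8]
cell fin top c [ 0.4953 -0.2264] len [0.0179 0.0282 0.0179 0.0282] ang [-88.5 178.1  91.4  -1.9]
cell blk scene c [ 0.4984 -0.231 ] len [0.0311 0.0504 0.0301 0.0485] ang [  72.2 -179.6 -104.7   -0.2]
fin scene c [ 0.4992 -0.2262] len [0.0181 0.0286 0.0183 0.0288] ang [  82.9 -179.   -97.7    1.5]
tray c [ 0.5337 -0.2228] len [0.3243 0.248  0.3256 0.2541] ang [ -87.2 -175.7   93.9    4. ]
tray sc c [ 0.5393 -0.2204] len [0.3291 0.2554 0.3288 0.2499] ang [  93.5    3.9  -87.5 -176. ]
meter top near/deck c [0.449  0.2093] len [0.1572 0.1572] ang [-80. 100.]
```

```bash
cat > g.py <<'E'
import sys
from plant import *
from h import *
x,y,z,yaw=map(float,sys.argv[1:5])   # yaw of the block; jaw axis = yaw+90 mod 180
o=observe(); M=R.from_quat(o["tcp_rot"]).as_matrix(); p=np.array(o["ee_pos"])
d=M.T@(np.array([x,y,z])-p)*100
ja=np.degrees(np.arctan2(M[1,1],M[0,1])); e=(yaw+90-ja+90)%180-90
turn=-e  # tool x points down
print("t",round(o["time"],2),"p",p.round(4),"xaxis",M[:,0].round(3),"jaw",round(ja,2),"q6",round(o["joint_positions"][5],2),"F",np.round(o["ft_force"],1),"w",round(o["grip_width"],3))
print("shift cm (old axes)",d.round(2),"turn about tool x",turn.round(2))
a=np.radians(turn); Rx=np.array([[1,0,0],[0,np.cos(a),-np.sin(a)],[0,np.sin(a),np.cos(a)]])
print("shift cm (after turn)",(Rx.T@d).round(2))
E
python3 g.py 0.519 0.2275 0.27 10.5
python3 - <<'E'
from m import *
# fin top of check block, top and scene
f=lambda off,x,y:(off[0]+(x-2)/5,off[1]+(y-2)/5)
E
```

```text
t 0.25 p [0.2022 0.591  0.2223] xaxis [-0.001 -0.001 -1.   ] jaw 71.1 q6 -0.18 F [ 0.  -0.3 -1.1] w 1.0
shift cm (old axes) [ -4.76 -24.14  41.75] turn about tool x -29.4
shift cm (after turn) [ -4.76 -41.52  24.52]
bay top c [0.5184 0.2267] len [0.0378 0.0547 0.0388 0.0555] ang [ -80.5 -168.1  100.7   10.9]
bay scene c [0.5191 0.228 ] len [0.0407 0.0573 0.0395 0.0572] ang [ 102.1   11.7  -78.2 -167.1]
cell blk top c [ 0.496  -0.2309] len [0.0285 0.0459 0.029  0.0463] ang [-90.7 177.7  90.2  -2.8]
cell fin top c [ 0.4953 -0.2264] len [0.0179 0.0282 0.0179 0.0282] ang [-88.5 178.1  91.4  -1.9]
cell blk scene c [ 0.4984 -0.231 ] len [0.0311 0.0504 0.0301 0.0485] ang [  72.2 -179.6 -104.7   -0.2]
fin scene c [ 0.4992 -0.2262] len [0.0181 0.0286 0.0183 0.0288] ang [  82.9 -179.   -97.7    1.5]
tray c [ 0.5337 -0.2228] len [0.3243 0.248  0.3256 0.2541] ang [ -87.2 -175.7   93.9    4. ]
tray sc c [ 0.5393 -0.2204] len [0.3291 0.2554 0.3288 0.2499] ang [  93.5    3.9  -87.5 -176. ]
meter top near/deck c [0.449  0.2093] len [0.1572 0.1572] ang [-80. 100.]
```

```bash
python3 -m inch '-5 0 0 0;-3 0 0 0'; python3 g.py 0.5 0.22 0.27 10.5
```

```text
time: 0.45
ee_pos: [0.2007, 0.5881, 0.2979]
tcp_rot: [0.111, 0.699, -0.121, 0.696]
ft_force: [0.1, 0.4, 0.1]
grip_width: 1.002
t 0.45 p [0.2007 0.5881 0.2979] xaxis [-0.008 -0.013 -1.   ] jaw 71.09 q6 -0.18 F [0.1 0.4 0.1] w 1.002
shift cm (old axes) [  3.06 -25.08  40.25] turn about tool x -29.41
shift cm (after turn) [  3.06 -41.61  22.75]
```

```bash
python3 -m inch '0 0 0 -8;0 0 0 -8;0 0 0 -8;0 0 0 -5.4;0.3 -4.2 2.3 0;0.3 -4.2 2.3 0;0.3 -4.2 2.3 0;0.3 -4.2 2.3 0;0.3 -4.2 2.3 0;0.3 -4.2 2.3 0;0.3 -4.2 2.3 0;0.3 -4.2 2.3 0' 5; python3 g.py 0.5 0.22 0.27 10.5
```

```text
time: 1.65
ee_pos: [0.4555, 0.2957, 0.2792]
tcp_rot: [-0.077, 0.703, 0.078, 0.703]
ft_force: [0.5, 0.2, 0.7]
grip_width: 0.588
t 1.65 p [0.4555 0.2957 0.2792] xaxis [-0.     0.001 -1.   ] jaw 102.57 q6 -1.42 F [0.5 0.2 0.7] w 0.588
shift cm (old axes) [ 0.9  -8.36  2.7 ] turn about tool x 2.07
shift cm (after turn) [ 0.9  -8.26  3.  ]
```

```bash
python3 -m inch '0.4 -4.1 1.3 2;0.5 -4.1 1.3 0;0 0 0 0'; python3 g.py 0.519 0.2275 0.27 10.5; python3 - <<'E'
from plant import *
from h import *
import pickle
w=get_image("wrist");pickle.dump(w,open("w1.pkl","wb"));cv2.imwrite("pics/w1.png",w["frame"][:,:,::-1])
print(proj(w,np.array([.519,.2275,.1])))
E
```

```text
time: 1.95
ee_pos: [0.5033, 0.2126, 0.2694]
tcp_rot: [-0.062, 0.703, 0.062, 0.705]
ft_force: [-0.5, 0.4, 1.0]
grip_width: 0.581
t 1.95 p [0.5033 0.2126 0.2694] xaxis [ 0.003  0.    -1.   ] jaw 100.07 q6 -1.55 F [-0.5  0.4  1. ] w 0.581
shift cm (old axes) [-0.06  1.19  1.81] turn about tool x -0.43
shift cm (after turn) [-0.06  1.18  1.82]
[289.90155237 199.25049728]
```

View pics/w1.png

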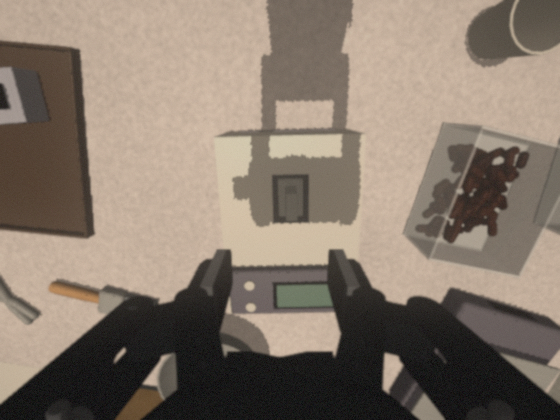

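```bash
python3 - <<'E'
from h import *
import pickle
w=pickle.load(open("w1.pkl","rb"));w["frame"]=cv2.convertScaleAbs(w["frame"],alpha=1.7)
crop(w,"w1c.png",(255,165,325,235),8)
E
```

```text
(no output)
```

View pics/w1c.png

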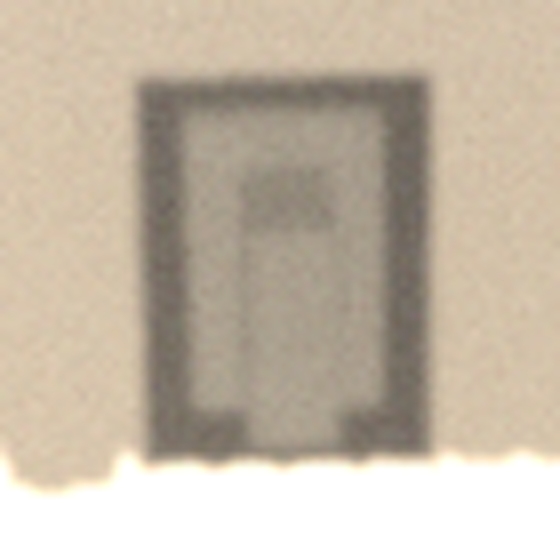

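```bash
python3 - <<'E'
from h import *
import pickle
w=pickle.load(open("w1.pkl","rb"))
def P(z,pts,f=8): return np.array([atz(w,(255+(x-3.5)/f,165+(y-3.5)/f),z) for x,y in pts])[:,:2]
def show(n,q):
    e=q[(np.arange(len(q))+1)%len(q)]-q
    print(n,"c",q.mean(0).round(4),"len",np.linalg.norm(e,axis=1).round(4),"ang",np.degrees(np.arctan2(e[:,1],e[:,0])).round(1))
show("bay",P(.1,[(137,77),(427,75),(432,457),(147,457)]))
for z in (.125,.13,.135): show("fin%g"%z,P(z,[(243,230),(334,230),(344,445),(247,445)]))
E
```

```text
bay c [0.518  0.2278] len [0.0394 0.0556 0.0408 0.0553] ang [ 100.5   12.5  -79.9 -168.9]
fin0.125 c [0.5197 0.2281] len [0.0116 0.0294 0.0128 0.0294] ang [ 100.1   13.6  -79.9 -168.6]
fin0.13 c [0.5182 0.2276] len [0.0114 0.0289 0.0126 0.0289] ang [ 100.1   13.6  -79.9 -168.6]
fin0.135 c [0.5166 0.2271] len [0.0112 0.0284 0.0123 0.0284] ang [ 100.1   13.6  -79.9 -168.6]
```

```bash
python3 -m inch '0 1.2 1.8 -0.4;4 0 0 0;4 0 0 0;3 0 0 0;0 0 0 0'; python3 g.py 0.5185 0.2277 0.127 10.5
```

```text
time: 2.5
ee_pos: [0.5179, 0.2354, 0.1594]
tcp_rot: [-0.064, 0.701, 0.068, 0.707]
ft_force: [0.3, 0.2, 0.3]
grip_width: 0.588
t 2.5 p [0.5179 0.2354 0.1594] xaxis [ 0.007  0.006 -1.   ] jaw 100.71 q6 -1.53 F [0.3 0.2 0.3] w 0.588
shift cm (old axes) [ 3.24 -0.78 -0.11] turn about tool x 0.21
shift cm (after turn) [ 3.24 -0.78 -0.11]
```

```bash
python3 -m inch '0 -0.8 -0.1 0.2;0.8 0 0 0;0 0 0 0'; python3 g.py 0.5185 0.2277 0.127 10.5
```

```text
time: 2.8
ee_pos: [0.5192, 0.2292, 0.154]
tcp_rot: [-0.064, 0.7, 0.068, 0.708]
ft_force: [0.2, -1.6, 0.5]
grip_width: 0.587
t 2.8 p [0.5192 0.2292 0.154 ] xaxis [ 0.011  0.007 -1.   ] jaw 100.67 q6 -1.54 F [ 0.2 -1.6  0.5] w 0.587
shift cm (old axes) [ 2.7  -0.15 -0.13] turn about tool x 0.17
shift cm (after turn) [ 2.7  -0.15 -0.13]
```

```bash
python3 -m inch '1.3 -0.15 -0.1 0;1.4 0 0 0;0 0 0 0'; python3 g.py 0.5185 0.2277 0.127 10.5
```

```text
time: 3.1
ee_pos: [0.5221, 0.2286, 0.1311]
tcp_rot: [-0.063, 0.696, 0.068, 0.712]
ft_force: [-0.7, -0.5, 0.7]
grip_width: 0.586
t 3.1 p [0.5221 0.2286 0.1311] xaxis [ 0.021  0.01  -1.   ] jaw 100.66 q6 -1.55 F [-0.7 -0.5  0.7] w 0.586
shift cm (old axes) [ 0.4  -0.02 -0.38] turn about tool x 0.16
shift cm (after turn) [ 0.4  -0.02 -0.38]
```

```bash
python3 -m inch '0.4 0 -0.35 0'; python3 g.py 0.5185 0.2277 0.127 10.5;  python3 -m inch '0 0 0 0;0 0 0 0;0 0 0 0;0 0 0 0' 0; python3 g.py 0.5185 0.2277 0.127 10.5
```

```text
time: 3.2
ee_pos: [0.5205, 0.2283, 0.1286]
tcp_rot: [-0.063, 0.695, 0.068, 0.713]
ft_force: [-0.3, -0.1, -0.6]
grip_width: 0.589
t 3.2 p [0.5205 0.2283 0.1286] xaxis [ 0.025  0.011 -1.   ] jaw 100.64 q6 -1.55 F [-0.3 -0.1 -0.6] w 0.589
shift cm (old axes) [ 0.15 -0.03 -0.21] turn about tool x 0.14
shift cm (after turn) [ 0.15 -0.03 -0.21]
time: 3.6
ee_pos: [0.5209, 0.2285, 0.1308]
tcp_rot: [-0.063, 0.694, 0.069, 0.714]
ft_force: [0.6, -0.3, -0.2]
grip_width: -0.001
t 3.6 p [0.5209 0.2285 0.1308] xaxis [ 0.028  0.011 -1.   ] jaw 100.65 q6 -1.55 F [ 0.6 -0.3 -0.2] w -0.001
shift cm (old axes) [ 0.37 -0.04 -0.26] turn about tool x 0.15
shift cm (after turn) [ 0.37 -0.04 -0.26]
```

```bash
python3 - <<'E'
from plant import *
from h import *
import pickle
for n in ("wrist","scene","top"):
    w=get_image(n);pickle.dump(w,open(n+"2.pkl","wb"))
    print(n,proj(w,np.array([.5185,.2277,.1])),proj(w,np.array([.5209,.2285,.1308])),proj(w,np.array([.5209,.2285,.1088])))
    if n=="wrist": cv2.imwrite("pics/w2.png",w["frame"][:,:,::-1])
    if n=="scene":crop(w,"s2.png",(250,120,410,240),5)
    if n=="top":crop(w,"t2.png",(170,140,310,260),5)
E
```

```text
wrist [277.97473162 229.00848632] [278.62207139 255.5367119 ] [278.53362149 238.36335707]
scene [330.98612149 223.53002936] [332.74229226 217.72385722] [331.41368391 222.58151928]
top [216.48322925 209.36416117] [213.92244316 207.55915854] [215.52228923 208.16485538]
```

View pics/w2.png

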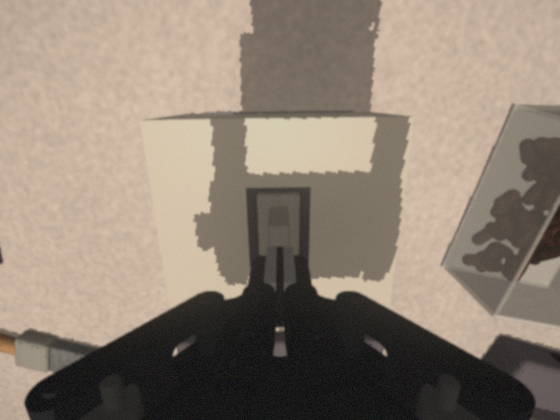

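View pics/s2.png

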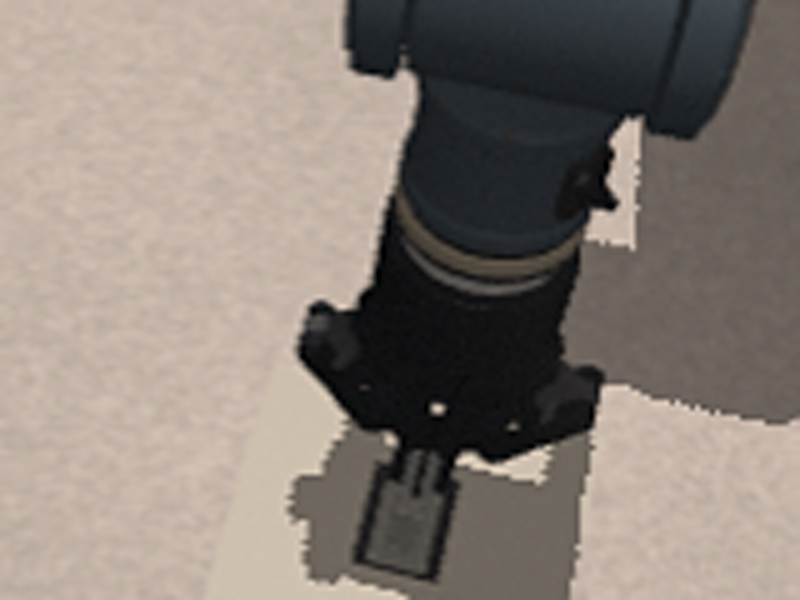

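```bash
python3 - <<'E'
from h import *
import pickle
w=pickle.load(open("wrist2.pkl","rb"));w["frame"]=cv2.convertScaleAbs(w["frame"],alpha=2.2);crop(w,"w2c.png",(235,175,325,265),6)
w=pickle.load(open("scene2.pkl","rb"));w["frame"]=cv2.convertScaleAbs(w["frame"],alpha=2.2);crop(w,"s2c.png",(310,195,360,245),12)
E
```

```text
(no output)
```

View pics/w2c.png

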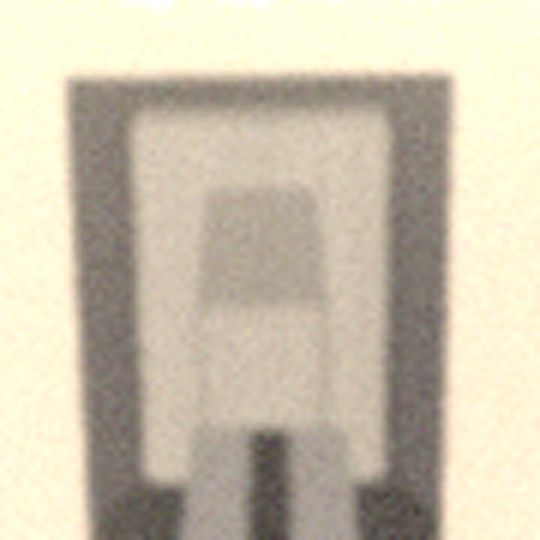

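View pics/s2c.png

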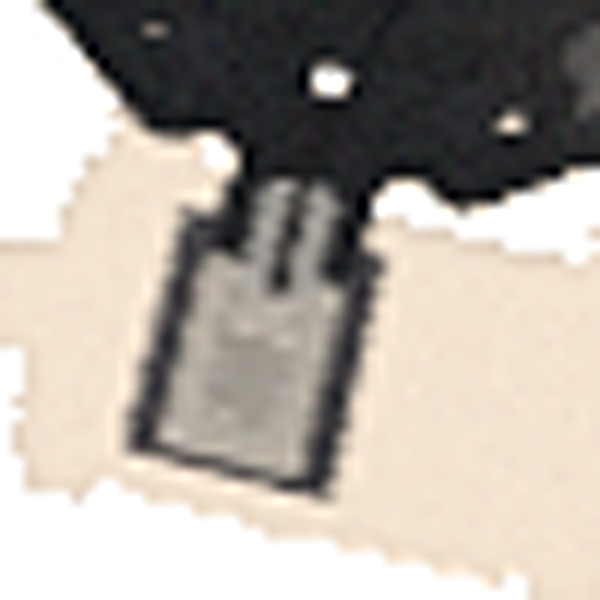

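```bash
python3 - <<'E'
from h import *
import pickle
w=pickle.load(open("wrist2.pkl","rb"));w1=pickle.load(open("w1.pkl","rb"))
a=np.radians(10.5);n=np.array([np.cos(a),np.sin(a),0]);c=np.array([.5185,.2277,.1])
def pl(d,off,f,x,y,k):
    o,v=ray(d,(off[0]+(x-(f-1)/2)/f,off[1]+(y-(f-1)/2)/f)); t=(k-(o-c)@n)/(v@n); return (o+v*t).round(4)
print("w2 bot/top",pl(w,(235,175),6,262,187,-.015),pl(w,(235,175),6,262,305,-.015))
print("w1 bot/top",pl(w1,(255,165),8,287,172,-.015),pl(w1,(255,165),8,287,230,-.015))
print("w2 blk edge",pl(w,(235,175),6,262,108,-.022), "mouth",pl(w,(235,175),6,262,77,-.0282))
# block top width at near edge
for z in (.07,.08,.09,.1):
    A=atz(w,(235+130/6,175+108/6),z);B=atz(w,(235+388/6,175+108/6),z)
    C=atz(w,(235+68/6,175+77/6),z);D=atz(w,(235+452/6,175+77/6),z)
    E=atz(w,(235+200/6,175+305/6),z+.034);F=atz(w,(235+327/6,175+305/6),z+.034)
    print(z,np.linalg.norm(A-B).round(4),np.linalg.norm(C-D).round(4),np.linalg.norm(E-F).round(4))
E
```

```text
w2 bot/top [0.5037 0.2251 0.0968] [0.5037 0.2251 0.1289]
w1 bot/top [0.5037 0.2252 0.1011] [0.5039 0.2242 0.1307]
w2 blk edge [0.4968 0.2239 0.0906] mouth [0.4907 0.2227 0.0999]
0.07 0.0314 0.0465 0.0135
0.08 0.0299 0.0443 0.0127
0.09 0.0284 0.0421 0.0119
0.1 0.0269 0.0399 0.0112
```

```bash
python3 - <<'E'
from plant import *
from h import *
import pickle
w=pickle.load(open("wrist2.pkl","rb"));s=pickle.load(open("scene2.pkl","rb"))
o=observe();M=R.from_quat(o["tcp_rot"]).as_matrix();p=np.array(o["ee_pos"])
print("obs tips: wrist row ~245.5 cols 266..292 ; scene ~ (333.5,219)")
for k in (.022,.015,.01,.005,0,-.005):
    print(k,[ (proj(w,p+M@np.array([k,0,e])).round(1),proj(s,p+M@np.array([k,0,e])).round(1)) for e in (-.011,.011)])
T=np.array(w["world_from_camera"]);print("cam in tool",M.T@(T[:3,3]-p))
E
```

```text
obs tips: wrist row ~245.5 cols 266..292 ; scene ~ (333.5,219)
0.022 [(array([278.8, 222.5]), array([332.4, 219. ])), (array([278.8, 254.6]), array([330.4, 226.8]))]
0.015 [(array([278.7, 226.8]), array([332.8, 217.3])), (array([278.8, 259.8]), array([330.8, 225.2]))]
0.01 [(array([278.7, 230. ]), array([333.1, 216.2])), (array([278.7, 263.8]), array([331.1, 224. ]))]
0.005 [(array([278.7, 233.4]), array([333.5, 215. ])), (array([278.7, 267.9]), array([331.4, 222.9]))]
0 [(array([278.6, 237. ]), array([333.8, 213.8])), (array([278.7, 272.3]), array([331.7, 221.7]))]
-0.005 [(array([278.6, 240.8]), array([334.1, 212.6])), (array([278.7, 277. ]), array([332. , 220.5]))]
cam in tool [-0.15085393  0.0005687  -0.07758156]
```

```bash
python3 - <<'E'
from h import *
import pickle
w=pickle.load(open("wrist2.pkl","rb"))
K=np.array(w["mtx"]);D=np.array(w["dist_coeffs"])
# constant camera-in-tool
from plant import *
o=observe();M=R.from_quat(o["tcp_rot"]).as_matrix();p=np.array(o["ee_pos"])
T=np.array(w["world_from_camera"])
print("tool axes in cam rot\n",(T[:3,:3].T@M).round(3))
for y in (0,.025,.0425):
  for k in (.022,.010,0,-.01,-.02,-.03):
    print(y,k,[proj(w,p+M@np.array([k,s*y,e])).round(0).tolist() for s in (1,-1) for e in (-.011,.011)])
E
```

```text
tool axes in cam rot
 [[ 0.001  1.     0.   ]
 [ 0.303 -0.    -0.953]
 [-0.953  0.001 -0.303]]
0 0.022 [[279.0, 223.0], [279.0, 255.0], [279.0, 223.0], [279.0, 255.0]]
0 0.01 [[279.0, 230.0], [279.0, 264.0], [279.0, 230.0], [279.0, 264.0]]
0 0 [[279.0, 237.0], [279.0, 272.0], [279.0, 237.0], [279.0, 272.0]]
0 -0.01 [[279.0, 245.0], [279.0, 282.0], [279.0, 245.0], [279.0, 282.0]]
0 -0.02 [[279.0, 254.0], [279.0, 293.0], [279.0, 254.0], [279.0, 293.0]]
0 -0.03 [[278.0, 264.0], [278.0, 305.0], [278.0, 264.0], [278.0, 305.0]]
0.025 0.022 [[319.0, 223.0], [318.0, 255.0], [238.0, 223.0], [240.0, 255.0]]
0.025 0.01 [[322.0, 230.0], [320.0, 264.0], [236.0, 230.0], [237.0, 264.0]]
0.025 0 [[324.0, 237.0], [322.0, 272.0], [233.0, 237.0], [235.0, 272.0]]
0.025 -0.01 [[327.0, 245.0], [325.0, 282.0], [230.0, 245.0], [232.0, 282.0]]
0.025 -0.02 [[330.0, 254.0], [328.0, 293.0], [227.0, 254.0], [229.0, 293.0]]
0.025 -0.03 [[334.0, 264.0], [331.0, 305.0], [223.0, 264.0], [226.0, 305.0]]
0.0425 0.022 [[347.0, 223.0], [345.0, 255.0], [210.0, 222.0], [213.0, 254.0]]
0.0425 0.01 [[352.0, 230.0], [349.0, 264.0], [206.0, 230.0], [208.0, 264.0]]
0.0425 0 [[356.0, 237.0], [353.0, 272.0], [201.0, 237.0], [204.0, 272.0]]
0.0425 -0.01 [[361.0, 245.0], [357.0, 282.0], [197.0, 245.0], [200.0, 282.0]]
0.0425 -0.02 [[366.0, 254.0], [362.0, 293.0], [191.0, 254.0], [195.0, 292.0]]
0.0425 -0.03 [[372.0, 264.0], [367.0, 305.0], [185.0, 264.0], [190.0, 305.0]]
```

```bash
python3 - <<'E'
from h import *
import pickle
w=pickle.load(open("w1.pkl","rb"));w["frame"]=cv2.convertScaleAbs(w["frame"],alpha=2.5,beta=20);crop(w,"w1f.png",(170,230,390,360),3.6)
w=pickle.load(open("wrist2.pkl","rb"));w["frame"]=cv2.convertScaleAbs(w["frame"],alpha=4,beta=20);crop(w,"w2f.png",(190,230,370,360),4.4)
E
```

```text
(no output)
```

View pics/w1f.png

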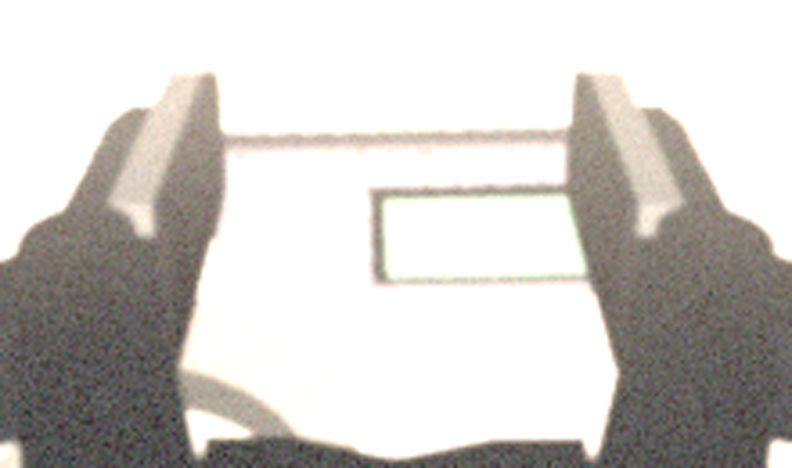

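View pics/w2f.png

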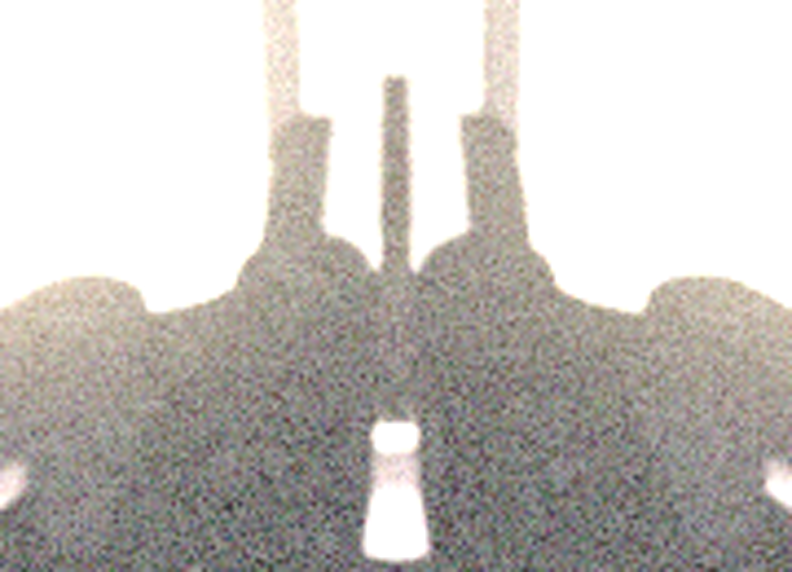

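```bash
python3 -m inch '0.6 0 -0.2 0'; python3 -m inch '0.2 0 0 0'; python3 g.py 0.5185 0.2277 0.118 10.5
```

```text
time: 3.85
ee_pos: [0.5198, 0.2283, 0.125]
tcp_rot: [-0.062, 0.693, 0.069, 0.715]
ft_force: [-0.6, 0.4, 0.8]
grip_width: 0.002
time: 3.95
ee_pos: [0.5189, 0.2282, 0.1222]
tcp_rot: [-0.063, 0.694, 0.069, 0.714]
ft_force: [-1.3, -0.1, 1.2]
grip_width: 0.002
t 3.95 p [0.5189 0.2282 0.1222] xaxis [ 0.028  0.011 -1.   ] jaw 100.65 q6 -1.55 F [-1.3 -0.1  1.2] w 0.002
shift cm (old axes) [ 0.41 -0.04 -0.07] turn about tool x 0.15
shift cm (after turn) [ 0.41 -0.04 -0.07]
```

```bash
for i in 1 ; do python3 -m inch '0.1 0 0 0'; done | egrep 'pos|force'; python3 -m inch '0.1 0 0 0'| egrep 'pos|force'; python3 - <<'E'
from plant import *
from h import *
import pickle
w=get_image("scene");w["frame"]=cv2.convertScaleAbs(w["frame"],alpha=2);crop(w,"s3.png",(300,190,370,250),10)
w=get_image("wrist");w["frame"]=cv2.convertScaleAbs(w["frame"],alpha=2);crop(w,"w3.png",(220,170,340,270),6)
E
```

```text
ee_pos: [0.519, 0.2282, 0.1208]
ft_force: [0.2, 0.6, 0.8]
ee_pos: [0.519, 0.2282, 0.1195]
ft_force: [-0.5, -0.3, 0.7]
```

View pics/s3.png

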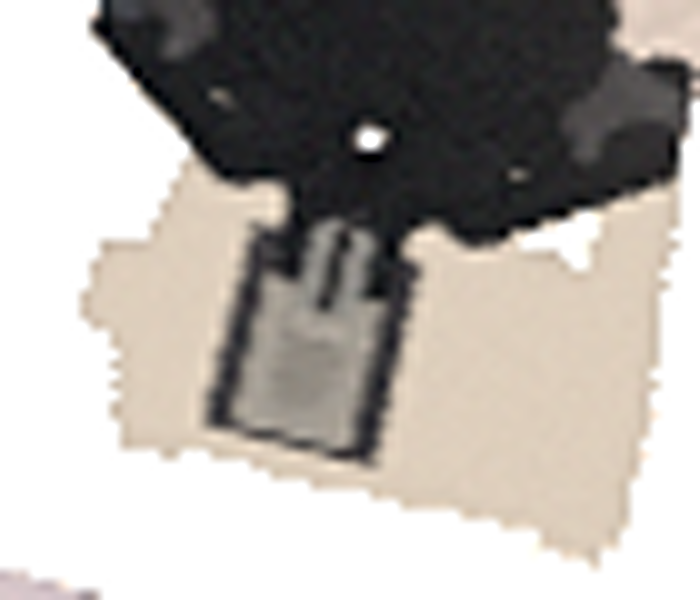

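View pics/w3.png

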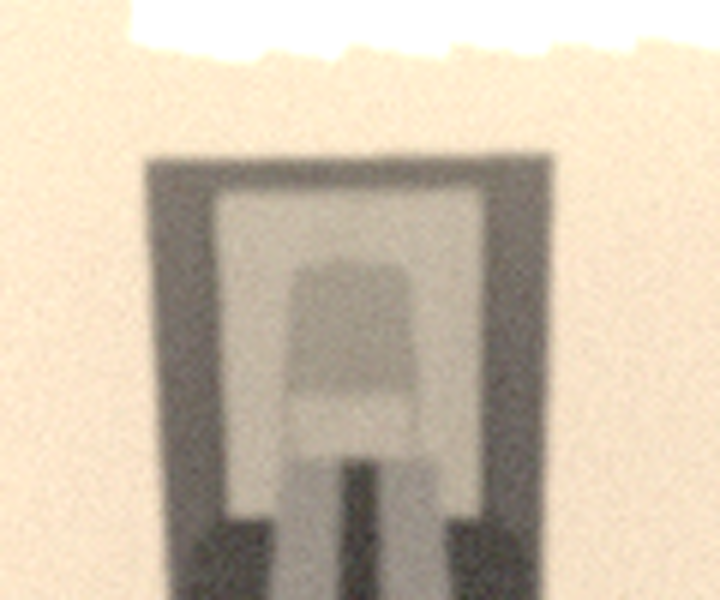

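```bash
for i in 1; do python3 -m inch '0.15 0 0 0'| egrep 'pos|force'; done; python3 -m inch '0.15 0 0 0'| egrep 'pos|force'; 
```

```text
ee_pos: [0.5191, 0.2282, 0.1182]
ft_force: [-1.2, -0.6, 1.1]
ee_pos: [0.5192, 0.2283, 0.1168]
ft_force: [-0.2, -0.3, 2.3]
```

```bash
python3 -m inch '0.1 0 0 0'| egrep 'pos|force'; python3 -m inch '0.1 0 0 0'| egrep 'pos|force'
```

```text
ee_pos: [0.5191, 0.2283, 0.1157]
ft_force: [0.5, -0.4, 2.3]
ee_pos: [0.5191, 0.2283, 0.1147]
ft_force: [-0.5, -0.4, 3.7]
```

```bash
python3 -m inch '-1 0 0 0;-0.4 0 0 0;0 0 0 0' 4.2; python3 g.py 0.5185 0.2277 0.098 10.5
```

```text
time: 4.95
ee_pos: [0.5187, 0.2281, 0.1296]
tcp_rot: [-0.063, 0.694, 0.069, 0.714]
ft_force: [-0.4, 0.3, 0.6]
grip_width: 0.486
t 4.95 p [0.5187 0.2281 0.1296] xaxis [ 0.027  0.011 -1.   ] jaw 100.65 q6 -1.55 F [-0.4  0.3  0.6] w 0.486
shift cm (old axes) [ 3.16 -0.05 -0.12] turn about tool x 0.15
shift cm (after turn) [ 3.16 -0.05 -0.12]
```

```bash
python3 -m inch '0.8 0 0 0;0.8 0 0 0;0.6 0 0 0'; python3 g.py 0.5185 0.2277 0.098 10.5
```

```text
time: 5.25
ee_pos: [0.5201, 0.2285, 0.1071]
tcp_rot: [-0.062, 0.693, 0.069, 0.715]
ft_force: [-0.3, -0.0, -0.3]
grip_width: 0.489
t 5.25 p [0.5201 0.2285 0.1071] xaxis [ 0.03   0.012 -0.999] jaw 100.65 q6 -1.55 F [-0.3 -0.  -0.3] w 0.489
shift cm (old axes) [ 0.91 -0.06 -0.2 ] turn about tool x 0.15
shift cm (after turn) [ 0.91 -0.06 -0.2 ]
```

```bash
python3 -m inch '0.5 -0.05 -0.2 0;0.4 0 0 0'; python3 -m inch '0 0 0 0;0 0 0 0;0 0 0 0' 0;  python3 g.py 0.5185 0.2277 0.098 10.5
```

```text
time: 5.45
ee_pos: [0.5174, 0.2275, 0.0958]
tcp_rot: [-0.063, 0.694, 0.069, 0.714]
ft_force: [-0.5, -0.3, -0.7]
grip_width: 0.494
time: 5.75
ee_pos: [0.5166, 0.2272, 0.0945]
tcp_rot: [-0.063, 0.695, 0.068, 0.713]
ft_force: [0.2, -0.9, -0.6]
grip_width: 0.125
t 5.75 p [0.5166 0.2272 0.0945] xaxis [ 0.024  0.01  -1.   ] jaw 100.65 q6 -1.55 F [ 0.2 -0.9 -0.6] w 0.125
shift cm (old axes) [-0.35  0.02  0.21] turn about tool x 0.15
shift cm (after turn) [-0.35  0.02  0.21]
```

```bash
python3 -m inch '0 0 0 0;-1 0 0 0;-1 0 0 0'; python3 g.py 0.5185 0.2277 0.098 10.5
```

```text
time: 6.05
ee_pos: [0.5155, 0.2268, 0.1142]
tcp_rot: [-0.063, 0.696, 0.068, 0.712]
ft_force: [2.1, 0.1, -5.7]
grip_width: 0.132
t 6.05 p [0.5155 0.2268 0.1142] xaxis [ 0.022  0.01  -1.   ] jaw 100.64 q6 -1.55 F [ 2.1  0.1 -5.7] w 0.132
shift cm (old axes) [1.62 0.02 0.28] turn about tool x 0.14
shift cm (after turn) [1.62 0.02 0.28]
```

```bash
python3 -m inch '-1 0 0.2 0;-2 0 0.1 0;-3 0 0 0;-4 0 0 0;-3 0 0 0'; python3 g.py 0.62 -0.19 0.24 4
```

```text
time: 6.55
ee_pos: [0.5103, 0.225, 0.2469]
tcp_rot: [-0.063, 0.701, 0.068, 0.707]
ft_force: [0.3, -0.1, -5.6]
grip_width: 0.13
t 6.55 p [0.5103 0.225  0.2469] xaxis [ 0.007  0.007 -1.   ] jaw 100.63 q6 -1.55 F [ 0.3 -0.1 -5.6] w 0.13
shift cm (old axes) [  0.48 -42.81   3.12] turn about tool x 6.63
shift cm (after turn) [  0.48 -42.17   8.05]
```

```bash
python3 -m inch '0 0 0 6.6;0 -4.2 0.8 0;0 -4.2 0.8 0;0 -4.2 0.8 0;0 -4.2 0.8 0;0 -4.2 0.8 0;0 -4.2 0.8 0;0 -4.2 0.8 0;0 -4.2 0.8 0'; python3 g.py 0.62 -0.19 0.2 4
```

```text
time: 7.45
ee_pos: [0.5949, -0.1081, 0.2565]
tcp_rot: [-0.022, 0.702, 0.033, 0.711]
ft_force: [0.8, 0.2, -5.4]
grip_width: 0.129
t 7.45 p [ 0.5949 -0.1081  0.2565] xaxis [ 0.012  0.015 -1.   ] jaw 94.48 q6 -2.03 F [ 0.8  0.2 -5.4] w 0.129
shift cm (old axes) [ 5.56 -8.44  1.79] turn about tool x 0.48
shift cm (after turn) [ 5.56 -8.42  1.86]
```

```bash
python3 -m inch '1 -4.2 0.9 0.4;1 -4.2 0.9 0;3 0 0 0;3 0 0 0'; python3 g.py 0.62 -0.19 0.06 4; python3 - <<'E'
from plant import *
from h import *
w=get_image("wrist");cv2.imwrite("pics/w4.png",w["frame"][:,:,::-1])
E
```

```text
time: 7.85
ee_pos: [0.6235, -0.2023, 0.1807]
tcp_rot: [-0.02, 0.698, 0.024, 0.715]
ft_force: [-0.5, 0.9, -5.0]
grip_width: 0.127
t 7.85 p [ 0.6235 -0.2023  0.1807] xaxis [ 0.024  0.007 -1.   ] jaw 93.61 q6 -2.13 F [-0.5  0.9 -5. ] w 0.127
shift cm (old axes) [12.06  1.18 -0.56] turn about tool x -0.39
shift cm (after turn) [12.06  1.19 -0.55]
```

View pics/w4.png

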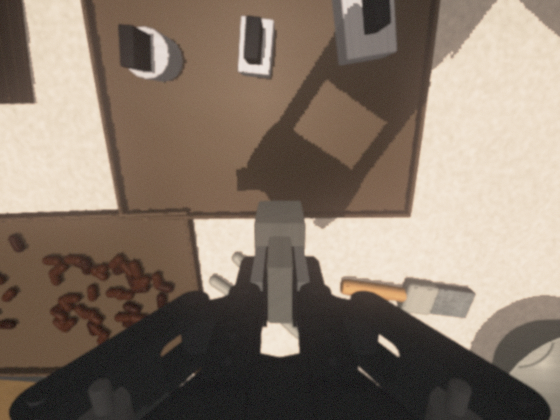

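```bash
python3 -m inch '2.5 0.6 -0.7 0;2.5 0 -0.1 0;2.5 0 -0.1 0;2.5 0 -0.1 0'; python3 g.py 0.615 -0.195 0.048 4
```

```text
time: 8.3
ee_pos: [0.6129, -0.1954, 0.0774]
tcp_rot: [-0.019, 0.7, 0.025, 0.713]
ft_force: [0.6, 0.8, -4.6]
grip_width: 0.129
t 8.3 p [ 0.6129 -0.1954  0.0774] xaxis [ 0.019  0.008 -1.   ] jaw 93.61 q6 -2.14 F [ 0.6  0.8 -4.6] w 0.129
shift cm (old axes) [2.94 0.   0.16] turn about tool x -0.39
shift cm (after turn) [2.94 0.   0.16]
```

```bash
python3 -m inch '1 0 0 0;1 0 0 0;0.7 0 0 0'; python3 -m inch '0.2 0 0 0'
```

```text
time: 8.6
ee_pos: [0.612, -0.1935, 0.0493]
tcp_rot: [-0.019, 0.702, 0.026, 0.712]
ft_force: [-0.0, 0.0, -5.3]
grip_width: 0.127
time: 8.7
ee_pos: [0.6123, -0.1935, 0.0474]
tcp_rot: [-0.019, 0.702, 0.026, 0.712]
ft_force: [0.4, 0.3, -5.1]
grip_width: 0.127
```

```bash
for i in 1; do python3 -m inch '0.15 0 0 0'|egrep 'pos|force'; done;  python3 -m inch '0.1 0 0 0'|egrep 'pos|force'; python3 -m inch '0.1 0 0 0'|egrep 'pos|force'
```

```text
ee_pos: [0.613, -0.1937, 0.0465]
ft_force: [0.5, -0.3, -4.5]
ee_pos: [0.6135, -0.1939, 0.0462]
ft_force: [0.4, -0.6, -5.0]
ee_pos: [0.6141, -0.1942, 0.0459]
ft_force: [-0.3, -0.8, -5.4]
```

```bash
python3 -m inch '0.25 0 0 0'|egrep 'pos|force';  python3 -m inch '0.25 0 0 0'|egrep 'pos|force'
```

```text
ee_pos: [0.6147, -0.1945, 0.0441]
ft_force: [-0.1, -0.1, -4.4]
ee_pos: [0.6148, -0.1945, 0.0432]
ft_force: [-5.3, 2.8, 15.4]
```

```bash
python3 -m inch '-0.1 0 0 0;0 0 0 0;0 0 0 0' 4; python3 -m inch '-1.5 0 0 0;-2 0 0 0;-4 0 0 0;-4 0 0 0;-3 0 0 0'; python3 g.py 0.497 -0.230 0.18 -1.5;python3 - <<'E'
from plant import *
from h import *
w=get_image("wrist");cv2.imwrite("pics/w5.png",w["frame"][:,:,::-1])
E
```

```text
time: 9.5
ee_pos: [0.6173, -0.1959, 0.0472]
tcp_rot: [-0.021, 0.697, 0.024, 0.716]
ft_force: [-0.3, -0.1, 0.1]
grip_width: 0.468
time: 10.0
ee_pos: [0.6116, -0.1957, 0.1957]
tcp_rot: [-0.02, 0.7, 0.026, 0.713]
ft_force: [0.6, -0.3, 0.6]
grip_width: 0.462
t 10.0 p [ 0.6116 -0.1957  0.1957] xaxis [ 0.019  0.008 -1.   ] jaw 93.69 q6 -2.13 F [ 0.6 -0.3  0.6] w 0.462
shift cm (old axes) [  1.33  -2.69 -11.68] turn about tool x 5.19
shift cm (after turn) [  1.33  -3.74 -11.39]
```

View pics/w5.png

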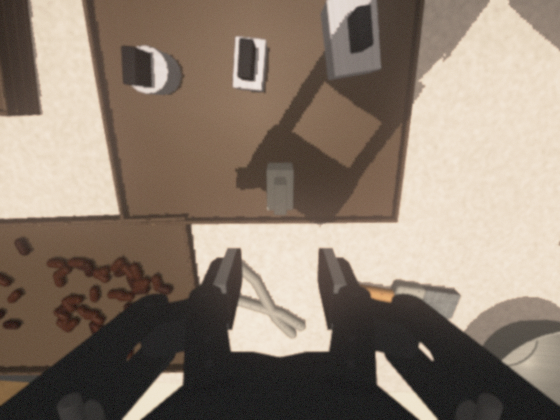

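```bash
python3 -m inch '0 -0.6 0 5.2;0 -1.1 -3.8 0;0 -1 -3.8 0;0 -1 -3.8 0;0 0 0 0'; python3 g.py 0.497 -0.230 0.18 -1.5;python3 - <<'E'
from plant import *
from h import *
import pickle
w=get_image("wrist");pickle.dump(w,open("w6.pkl","wb"));cv2.imwrite("pics/w6.png",w["frame"][:,:,::-1])
E
```

```text
time: 10.55
ee_pos: [0.5008, -0.2329, 0.2067]
tcp_rot: [0.008, 0.691, -0.011, 0.722]
ft_force: [-0.0, -1.0, 0.2]
grip_width: 0.47
t 10.55 p [ 0.5008 -0.2329  0.2067] xaxis [ 0.043 -0.006 -0.999] jaw 88.47 q6 -2.21 F [-0.  -1.   0.2] w 0.47
shift cm (old axes) [ 2.65  0.29 -0.51] turn about tool x -0.03
shift cm (after turn) [ 2.65  0.29 -0.51]
```

View pics/w6.png

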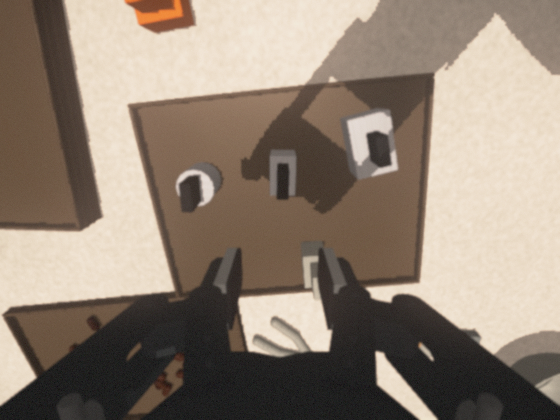

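```bash
python3 - <<'E'
from h import *
import pickle
w=pickle.load(open("w6.pkl","rb"))
crop(w,"w6c.png",(250,135,320,215),8)
E
```

```text
(no output)
```

View pics/w6c.png

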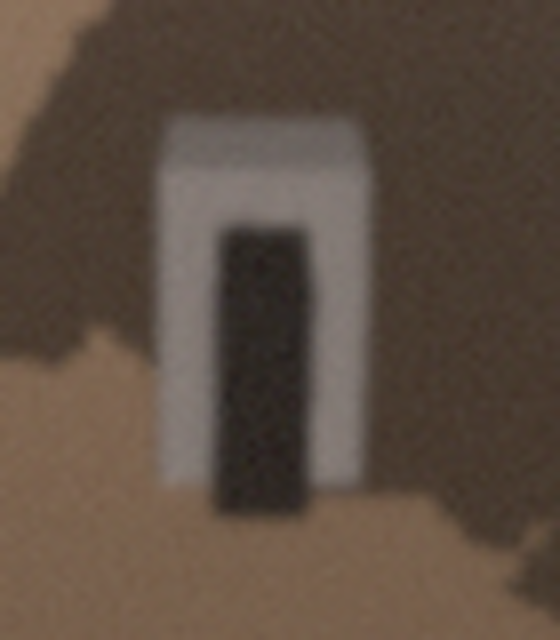

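```bash
python3 - <<'E'
from h import *
import pickle
w=pickle.load(open("w6.pkl","rb"))
P=lambda z,pts:np.array([atz(w,(250+(x-3.5)/8,135+(y-3.5)/8),z) for x,y in pts])[:,:2]
q=P(.045,[(160,172),(370,172),(365,487),(160,487)]);e=np.roll(q,-1,0)-q
print(q.mean(0),np.linalg.norm(e,axis=1),np.degrees(np.arctan2(e[:,1],e[:,0])))
print(P(.079,[(213,515),(307,515)]).mean(0), "fin centre = minus 15mm")
E
```

```text
[ 0.49750951 -0.22999151] [0.02727748 0.04308742 0.02788035 0.04310719] [ 88.52509226  -1.37628518 -91.44079822 177.8223629 ]
[ 0.5113468  -0.23092681] fin centre = minus 15mm
```

```bash
python3 -m inch '2.5 0.3 -0.5 0;2.5 0 -0.1 0;2.5 0 -0.1 0;2 0 -0.1 0' 4.2; python3 g.py 0.497 -0.2302 0.047 -1.5
```

```text
time: 11.0
ee_pos: [0.5103, -0.2359, 0.1172]
tcp_rot: [0.002, 0.683, -0.016, 0.73]
ft_force: [0.4, 0.1, -1.3]
grip_width: 0.496
t 11.0 p [ 0.5103 -0.2359  0.1172] xaxis [ 0.067 -0.02  -0.998] jaw 88.45 q6 -2.21 F [ 0.4  0.1 -1.3] w 0.496
shift cm (old axes) [ 6.9   0.66 -1.82] turn about tool x -0.05
shift cm (after turn) [ 6.9   0.66 -1.82]
```

```bash
python3 -m inch '-4 0.3 -0.6 0;-4 0.3 -0.6 0;0 0 0 0'; python3 g.py 0.497 -0.2302 0.047 -1.5;  python3 -m inch '0 0 0 0;0 0 0 0'; python3 g.py 0.497 -0.2302 0.047 -1.5
```

```text
time: 11.3
ee_pos: [0.4951, -0.2265, 0.1876]
tcp_rot: [0.006, 0.688, -0.012, 0.726]
ft_force: [0.6, -1.1, 0.9]
grip_width: 0.494
t 11.3 p [ 0.4951 -0.2265  0.1876] xaxis [ 0.053 -0.008 -0.999] jaw 88.56 q6 -2.21 F [ 0.6 -1.1  0.9] w 0.494
shift cm (old axes) [14.05 -0.27 -0.55] turn about tool x 0.06
shift cm (after turn) [14.05 -0.27 -0.55]
time: 11.5
ee_pos: [0.4976, -0.2269, 0.1885]
tcp_rot: [0.005, 0.687, -0.012, 0.727]
ft_force: [-0.9, 0.8, -0.2]
grip_width: 0.497
t 11.5 p [ 0.4976 -0.2269  0.1885] xaxis [ 0.057 -0.011 -0.998] jaw 88.63 q6 -2.21 F [-0.9  0.8 -0.2] w 0.497
shift cm (old axes) [14.13 -0.2  -0.86] turn about tool x 0.13
shift cm (after turn) [14.13 -0.2  -0.86]
```

```bash
python3 -m inch '-4 0 -0.7 0;-4 0 -0.3 0;-4 0 -0.3 0'; python3 g.py 0.497 -0.2302 0.047 -1.5;  python3 -m inch '1 0 0 0;1 0 0 0;1 0 0 0;1 0 0 0;1 0 0 0'; python3 g.py 0.497 -0.2302 0.047 -1.5
```

```text
time: 11.8
ee_pos: [0.4755, -0.2228, 0.3027]
tcp_rot: [0.009, 0.692, -0.008, 0.722]
ft_force: [0.1, -1.0, -0.1]
grip_width: 0.494
t 11.8 p [ 0.4755 -0.2228  0.3027] xaxis [ 0.043  0.001 -0.999] jaw 88.69 q6 -2.22 F [ 0.1 -1.  -0.1] w 0.494
shift cm (old axes) [25.64 -0.74  1.06] turn about tool x 0.19
shift cm (after turn) [25.64 -0.74  1.06]
time: 12.3
ee_pos: [0.481, -0.2244, 0.253]
tcp_rot: [0.006, 0.689, -0.01, 0.725]
ft_force: [0.1, -0.2, -0.1]
grip_width: 0.487
t 12.3 p [ 0.481  -0.2244  0.253 ] xaxis [ 0.051 -0.005 -0.999] jaw 88.71 q6 -2.23 F [ 0.1 -0.2 -0.1] w 0.487
shift cm (old axes) [20.66 -0.46  0.56] turn about tool x 0.21
shift cm (after turn) [20.66 -0.46  0.56]
```

```bash
python3 -m inch '0 0 5 0;0 0 5 0'; python3 g.py 0.497 -0.2302 0.047 -1.5;  python3 -m inch '0 0 -1 0;0 0 -1 0;0 0 -1 0;0 0 -1 0;0 0 -1 0;0 0 -1 0;0 0 -1 0;0 0 -1 0'; python3 g.py 0.497 -0.2302 0.047 -1.5
```

```text
time: 12.5
ee_pos: [0.5712, -0.2219, 0.2484]
tcp_rot: [0.012, 0.697, -0.007, 0.717]
ft_force: [0.7, -1.8, 0.7]
grip_width: 0.49
t 12.5 p [ 0.5712 -0.2219  0.2484] xaxis [ 0.029  0.008 -1.   ] jaw 88.45 q6 -2.12 F [ 0.7 -1.8  0.7] w 0.49
shift cm (old axes) [19.91 -1.2  -7.98] turn about tool x -0.05
shift cm (after turn) [19.91 -1.2  -7.98]
time: 13.3
ee_pos: [0.4858, -0.2184, 0.2394]
tcp_rot: [0.014, 0.699, -0.005, 0.715]
ft_force: [-0.4, -0.5, 0.5]
grip_width: 0.495
t 13.3 p [ 0.4858 -0.2184  0.2394] xaxis [ 0.024  0.012 -1.   ] jaw 88.52 q6 -2.2 F [-0.4 -0.5  0.5] w 0.495
shift cm (old axes) [19.24 -1.4   0.71] turn about tool x 0.02
shift cm (after turn) [19.24 -1.4   0.71]
```

```bash
python3 -m inch '0 -1 5 0;0 -0.4 4 0'; python3 -m inch '0 0 -1 0;0 0 -1 0;0 0 -1 0;0 0 -1 0;0 0 -1 0;0 0 -1 0;0 0 -1 0'; python3 g.py 0.497 -0.2302 0.047 -1.5
```

```text
time: 13.5
ee_pos: [0.5632, -0.2295, 0.2376]
tcp_rot: [0.019, 0.705, -0.003, 0.709]
ft_force: [0.5, -0.8, 0.6]
grip_width: 0.491
time: 14.2
ee_pos: [0.4879, -0.2275, 0.2373]
tcp_rot: [0.018, 0.704, -0.003, 0.71]
ft_force: [0.0, -0.3, -0.5]
grip_width: 0.493
t 14.2 p [ 0.4879 -0.2275  0.2373] xaxis [ 0.009  0.021 -1.   ] jaw 88.29 q6 -2.21 F [ 0.  -0.3 -0.5] w 0.493
shift cm (old axes) [19.03 -0.65  0.76] turn about tool x -0.21
shift cm (after turn) [19.03 -0.66  0.76]
```

```bash
python3 -m inch '0 5 0 0'; python3 -m inch '0 -1 0.1 0;0 -1 0.1 0;0 -1 0.1 0;0 -1 0.1 0;0 -1 0.1 0;0 -0.7 0 0'; python3 g.py 0.497 -0.2302 0.047 -1.5
```

```text
time: 14.3
ee_pos: [0.489, -0.1824, 0.2387]
tcp_rot: [0.019, 0.703, -0.007, 0.711]
ft_force: [1.8, 1.0, 0.5]
grip_width: 0.492
time: 14.9
ee_pos: [0.4894, -0.2388, 0.238]
tcp_rot: [0.019, 0.704, -0.004, 0.71]
ft_force: [-0.7, -0.5, 0.4]
grip_width: 0.492
t 14.9 p [ 0.4894 -0.2388  0.238 ] xaxis [ 0.01   0.021 -1.   ] jaw 88.1 q6 -2.22 F [-0.7 -0.5  0.4] w 0.492
shift cm (old axes) [19.12  0.48  0.56] turn about tool x -0.4
shift cm (after turn) [19.12  0.48  0.56]
```

```bash
python3 -m inch '1.5 0.3 0.4 -0.4;1.5 0 0 0;1.5 0 0 0;1.5 0 0 0;1.5 0 0 0;1.5 0 0 0;1.5 0 0 0;1.5 0 0 0;1 0 0 0'; python3 g.py 0.497 -0.2302 0.047 -1.5
```

```text
time: 15.8
ee_pos: [0.4971, -0.2454, 0.1037]
tcp_rot: [0.019, 0.702, -0.007, 0.712]
ft_force: [-0.6, -0.0, -0.5]
grip_width: 0.489
t 15.8 p [ 0.4971 -0.2454  0.1037] xaxis [ 0.015  0.016 -1.   ] jaw 87.94 q6 -2.23 F [-0.6 -0.  -0.5] w 0.489
shift cm (old axes) [ 5.69  1.43 -0.15] turn about tool x -0.56
shift cm (after turn) [ 5.69  1.43 -0.14]
```

```bash
python3 -m inch '0 0.8 0 -0.5;1 0.6 -0.1 0;1 0 0 0'; python3 g.py 0.497 -0.2302 0.047 -1.5
```

```text
time: 16.1
ee_pos: [0.4972, -0.2314, 0.0829]
tcp_rot: [0.016, 0.701, -0.004, 0.713]
ft_force: [-0.3, -1.0, 0.6]
grip_width: 0.495
t 16.1 p [ 0.4972 -0.2314  0.0829] xaxis [ 0.016  0.016 -1.   ] jaw 88.39 q6 -2.22 F [-0.3 -1.   0.6] w 0.495
shift cm (old axes) [ 3.59  0.06 -0.08] turn about tool x -0.11
shift cm (after turn) [ 3.59  0.06 -0.08]
```

```bash
python3 -m inch '1.2 0.05 -0.1 0;1.2 0 0 0;0.9 0 0 0'; python3 g.py 0.497 -0.2302 0.047 -1.5
```

```text
time: 16.4
ee_pos: [0.4973, -0.2301, 0.0478]
tcp_rot: [0.015, 0.701, -0.004, 0.713]
ft_force: [-0.5, -0.4, 0.4]
grip_width: 0.494
t 16.4 p [ 0.4973 -0.2301  0.0478] xaxis [ 0.018  0.015 -1.   ] jaw 88.46 q6 -2.22 F [-0.5 -0.4  0.4] w 0.494
shift cm (old axes) [ 0.08 -0.01 -0.03] turn about tool x -0.04
shift cm (after turn) [ 0.08 -0.01 -0.03]
```

Positioned well; close and lift.

```bash
python3 -m inch '0 0 0 0;0 0 0 0;0 0 0 0;0 0 0 0' 0; python3 g.py 0.497 -0.2302 0.047 -1.5; python3 -m inch '-1 0 0 0;-1 0 0 0;-2 0 0 0;-2 0 0 0;-2 0 0 0';python3 g.py 0.497 -0.2302 0.047 -1.5; python3 - <<'E'
from plant import *
from h import *
w=get_image("wrist");cv2.imwrite("pics/w7.png",w["frame"][:,:,::-1])
E
```

```text
time: 16.8
ee_pos: [0.4968, -0.23, 0.0461]
tcp_rot: [0.016, 0.702, -0.004, 0.712]
ft_force: [-0.4, 0.3, -0.8]
grip_width: 0.131
t 16.8 p [ 0.4968 -0.23    0.0461] xaxis [ 0.016  0.016 -1.   ] jaw 88.44 q6 -2.22 F [-0.4  0.3 -0.8] w 0.131
shift cm (old axes) [-0.09 -0.02  0.03] turn about tool x -0.06
shift cm (after turn) [-0.09 -0.02  0.03]
time: 17.3
ee_pos: [0.4941, -0.2304, 0.1299]
tcp_rot: [0.016, 0.703, -0.003, 0.711]
ft_force: [-0.2, -0.1, -0.2]
grip_width: 0.127
t 17.3 p [ 0.4941 -0.2304  0.1299] xaxis [ 0.013  0.019 -1.   ] jaw 88.43 q6 -2.22 F [-0.2 -0.1 -0.2] w 0.127
shift cm (old axes) [ 8.29 -0.13  0.19] turn about tool x -0.07
shift cm (after turn) [ 8.29 -0.13  0.19]
```

View pics/w7.png

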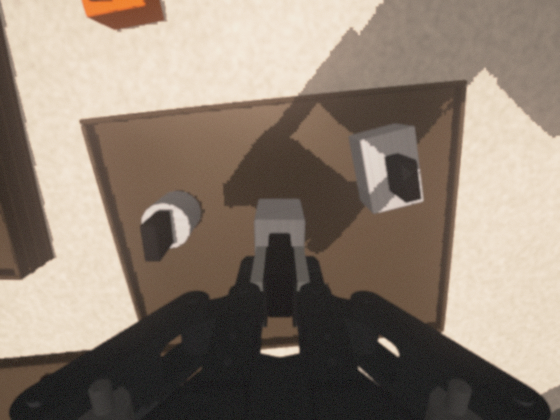

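```bash
python3 -m inch '-2 0 0 0;-2 0 0 0;-2 0 0 0;-2 0 0 0;-1.5 0 0 0';python3 g.py 0.5185 0.2277 0.22 10.5
```

```text
time: 17.85
ee_pos: [0.4929, -0.2323, 0.2345]
tcp_rot: [0.014, 0.7, -0.005, 0.714]
ft_force: [0.6, -0.2, -1.2]
grip_width: 0.125
t 17.85 p [ 0.4929 -0.2323  0.2345] xaxis [ 0.02   0.013 -1.   ] jaw 88.44 q6 -2.21 F [ 0.6 -0.2 -1.2] w 0.125
shift cm (old axes) [ 2.09 46.03  1.27] turn about tool x -12.06
shift cm (after turn) [ 2.09 44.75 10.86]
```

```bash
python3 -m inch '0 0 0 -6;0 0 0 -6;0 2.8 0.7 0;0 2.8 0.7 0;0 2.8 0.7 0;0 2.8 0.7 0;0 2.8 0.7 0;0 2.8 0.7 0;0 2.8 0.7 0;0 2.8 0.7 0;0 2.8 0.7 0;0 2.8 0.7 0;0 2.8 0.7 0;0 2.8 0.7 0';python3 g.py 0.5185 0.2277 0.22 10.5
```

```text
time: 19.25
ee_pos: [0.512, 0.1217, 0.2476]
tcp_rot: [-0.065, 0.691, 0.064, 0.717]
ft_force: [0.4, -0.5, -0.9]
grip_width: 0.125
t 19.25 p [0.512  0.1217 0.2476] xaxis [ 0.037  0.002 -0.999] jaw 100.46 q6 -1.73 F [ 0.4 -0.5 -0.9] w 0.125
shift cm (old axes) [ 2.81 10.32  2.46] turn about tool x -0.04
shift cm (after turn) [ 2.81 10.32  2.47]
```

```bash
python3 -m inch '0 1.1 -0.7 0;0 1.1 -0.7 0;0 1.1 -0.7 0;0 1.1 -0.7 0;0 1.1 -0.7 0;0 1.1 -0.7 0;0 1.1 -0.7 0;0 1.1 -0.7 0;0 1.1 -0.7 0';python3 g.py 0.5185 0.2277 0.22 10.5; python3 -m inch '0 0 4.5 0;0 0 3.5 0;0 0 0 0'; python3 g.py 0.5185 0.2277 0.22 10.5
```

```text
time: 20.15
ee_pos: [0.4245, 0.2129, 0.2457]
tcp_rot: [-0.065, 0.69, 0.064, 0.718]
ft_force: [-0.4, 0.3, -1.2]
grip_width: 0.128
t 20.15 p [0.4245 0.2129 0.2457] xaxis [ 0.038  0.002 -0.999] jaw 100.43 q6 -1.51 F [-0.4  0.3 -1.2] w 0.128
shift cm (old axes) [ 2.93 -0.23  9.41] turn about tool x -0.07
shift cm (after turn) [ 2.93 -0.24  9.41]
time: 20.45
ee_pos: [0.4964, 0.2301, 0.2459]
tcp_rot: [-0.067, 0.694, 0.065, 0.714]
ft_force: [-0.0, -0.6, -0.4]
grip_width: 0.13
t 20.45 p [0.4964 0.2301 0.2459] xaxis [ 0.028 -0.    -1.   ] jaw 100.66 q6 -1.52 F [-0.  -0.6 -0.4] w 0.13
shift cm (old axes) [ 2.65 -0.63  2.05] turn about tool x 0.16
shift cm (after turn) [ 2.65 -0.62  2.06]
```

```bash
python3 -m inch '0 -0.6 2.0 0.1;1 0 0 0;1 0 0 0;0 0 0 0'; python3 g.py 0.518 0.228 0.16 10.5;python3 - <<'E'
from plant import *
from h import *
w=get_image("wrist");cv2.imwrite("pics/w8.png",w["frame"][:,:,::-1])
w=get_image("scene");crop(w,"s8.png",(260,120,400,240),5)
E
```

```text
time: 20.85
ee_pos: [0.5143, 0.2295, 0.2239]
tcp_rot: [-0.067, 0.696, 0.064, 0.712]
ft_force: [-0.8, 0.4, -1.9]
grip_width: 0.127
t 20.85 p [0.5143 0.2295 0.2239] xaxis [ 0.023 -0.001 -1.   ] jaw 100.63 q6 -1.53 F [-0.8  0.4 -1.9] w 0.127
shift cm (old axes) [ 6.4  -0.18  0.19] turn about tool x 0.13
shift cm (after turn) [ 6.4  -0.18  0.19]
```

View pics/w8.png

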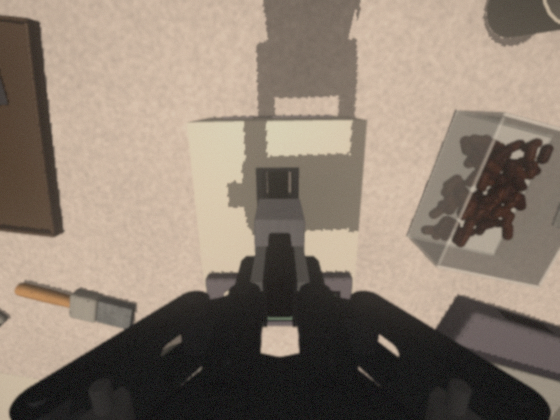

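View pics/s8.png

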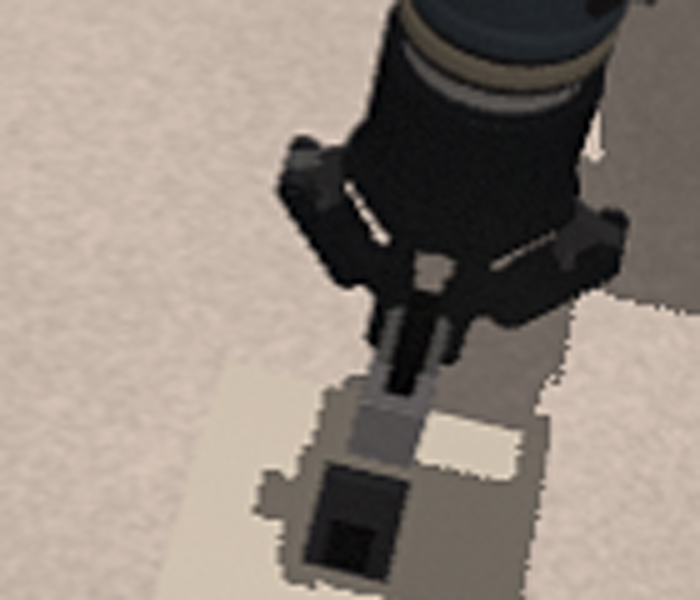

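```bash
python3 -m inch '1 -0.18 0.2 0.1;1 0 0 0;1 0 0 0;1 0 0 0;1 0 0 0;0.9 0 0 0'; python3 g.py 0.518 0.228 0.145 10.5
```

```text
time: 21.55
ee_pos: [0.5186, 0.2283, 0.1629]
tcp_rot: [-0.066, 0.694, 0.064, 0.714]
ft_force: [-0.3, 0.2, -2.1]
grip_width: 0.125
t 21.55 p [0.5186 0.2283 0.1629] xaxis [ 0.027  0.    -1.   ] jaw 100.54 q6 -1.53 F [-0.3  0.2 -2.1] w 0.125
shift cm (old axes) [ 1.78 -0.01 -0.11] turn about tool x 0.04
shift cm (after turn) [ 1.78 -0.01 -0.11]
```

```bash
python3 -m inch '1 0 -0.1 0;0.9 0 -0.05 0'; python3 -m inch '0.4 0 0 0'; python3 g.py 0.518 0.228 0.135 10.5
```

```text
time: 21.75
ee_pos: [0.5176, 0.2279, 0.1417]
tcp_rot: [-0.066, 0.695, 0.064, 0.713]
ft_force: [0.3, 0.4, -1.0]
grip_width: 0.126
time: 21.85
ee_pos: [0.5171, 0.2278, 0.1364]
tcp_rot: [-0.066, 0.695, 0.064, 0.713]
ft_force: [0.5, -0.5, -0.8]
grip_width: 0.124
t 21.85 p [0.5171 0.2278 0.1364] xaxis [ 0.025 -0.    -1.   ] jaw 100.53 q6 -1.53 F [ 0.5 -0.5 -0.8] w 0.124
shift cm (old axes) [0.14 0.01 0.09] turn about tool x 0.03
shift cm (after turn) [0.14 0.01 0.09]
```

```bash
python3 -m inch '0.4 0 -0.05 0';  python3 -m inch '0.4 0 0 0'; python3 g.py 0.518 0.228 0.135 10.5
```

```text
time: 21.95
ee_pos: [0.5167, 0.2277, 0.1319]
tcp_rot: [-0.066, 0.695, 0.064, 0.713]
ft_force: [-0.1, -0.8, -0.6]
grip_width: 0.127
time: 22.05
ee_pos: [0.5169, 0.2277, 0.1276]
tcp_rot: [-0.066, 0.695, 0.064, 0.713]
ft_force: [0.2, 0.3, -1.2]
grip_width: 0.124
t 22.05 p [0.5169 0.2277 0.1276] xaxis [ 0.025 -0.001 -1.   ] jaw 100.53 q6 -1.53 F [ 0.2  0.3 -1.2] w 0.124
shift cm (old axes) [-0.74  0.01  0.13] turn about tool x 0.03
shift cm (after turn) [-0.74  0.01  0.13]
```

```bash
python3 -m inch '0.4 0 0.1 0'|egrep 'pos|force';  python3 -m inch '0.4 0 0.05 0'|egrep 'pos|force'; python3 -m inch '0.4 0 0 0'|egrep 'pos|force'
```

```text
ee_pos: [0.5181, 0.2279, 0.1235]
ft_force: [0.3, 0.3, -0.9]
ee_pos: [0.5183, 0.2279, 0.1193]
ft_force: [-1.8, -0.2, 0.6]
ee_pos: [0.5182, 0.2279, 0.1151]
ft_force: [0.2, -0.9, -1.3]
```

```bash
python3 -m inch '0.3 0 0 0'|egrep 'pos|force';  python3 -m inch '0.2 0 0 0'|egrep 'pos|force'; python3 -m inch '0.2 0 0 0'|egrep 'pos|force'; python3 -m inch '0.2 0 0 0'|egrep 'pos|force'
```

```text
ee_pos: [0.5182, 0.2279, 0.1118]
ft_force: [-1.0, -0.6, -0.5]
ee_pos: [0.5182, 0.2279, 0.1095]
ft_force: [-1.2, -0.5, -0.1]
ee_pos: [0.5183, 0.228, 0.1075]
ft_force: [-1.6, -0.9, 2.2]
ee_pos: [0.5183, 0.228, 0.1058]
ft_force: [-2.3, -0.8, 3.3]
```

```bash
for i in 1; do python3 -m inch '0.25 0 0 0'|egrep 'pos|force'; done; python3 -m inch '0.25 0 0 0'|egrep 'pos|force'; python3 -m inch '0.25 0 0 0'|egrep 'pos|force'; python3 -m inch '0.2 0 0 0'|egrep 'pos|force'
```

```text
ee_pos: [0.5183, 0.228, 0.1036]
ft_force: [-2.8, 0.2, 4.0]
ee_pos: [0.5183, 0.228, 0.1013]
ft_force: [-1.7, -1.7, 3.7]
ee_pos: [0.5183, 0.228, 0.099]
ft_force: [-1.8, -0.4, 5.2]
ee_pos: [0.5184, 0.2279, 0.097]
ft_force: [-2.3, -1.1, 4.5]
```

```bash
python3 -m inch '0.2 0 0 0'|egrep 'pos|force'; python3 -m inch '0.2 0 0 0'|egrep 'pos|force'; python3 -m inch '0.15 0 0 0'|egrep 'pos|force'
```

```text
ee_pos: [0.5184, 0.228, 0.0951]
ft_force: [-1.1, -1.1, 6.1]
ee_pos: [0.5184, 0.228, 0.0932]
ft_force: [-1.9, -0.8, 5.8]
ee_pos: [0.5184, 0.228, 0.0918]
ft_force: [-1.4, -0.7, 5.7]
```

```bash
python3 -m inch '0.1 0 0 0'|egrep 'pos|force'; python3 -m inch '0.1 0 0 0'|egrep 'pos|force'
```

```text
ee_pos: [0.5183, 0.228, 0.0909]
ft_force: [-2.1, -0.2, 5.6]
ee_pos: [0.5184, 0.2279, 0.0901]
ft_force: [-2.2, -0.9, 7.2]
```

```bash
python3 -m inch '0.1 0 0 0'|egrep 'pos|force'; python3 -m inch '0.08 0 0 0'|egrep 'pos|force'
```

```text
ee_pos: [0.5184, 0.2279, 0.0895]
ft_force: [-3.4, -0.1, 10.1]
ee_pos: [0.5184, 0.2279, 0.0895]
ft_force: [-2.9, -0.2, 10.8]
```

```bash
python3 -m inch '-0.4 0 0 0'|egrep 'pos|force'; python3 -m inch '-0.4 0 0 0'|egrep 'pos|force'; python3 -m inch '-0.3 0 0 0'|egrep 'pos|force';python3 -m inch '-0.1 0 0 0'|egrep 'pos|force';python3 -m inch '-0.1 0 0 0'|egrep 'pos|force'; python3 -m inch '-0.1 0 0 0'|egrep 'pos|force'
```

```text
ee_pos: [0.5183, 0.2279, 0.0934]
ft_force: [-1.6, -0.3, 3.4]
ee_pos: [0.5183, 0.2279, 0.0975]
ft_force: [-1.7, -0.3, 1.8]
ee_pos: [0.5183, 0.2279, 0.1006]
ft_force: [-1.1, -0.1, 2.4]
ee_pos: [0.5183, 0.2279, 0.1017]
ft_force: [-2.2, -0.4, 1.6]
ee_pos: [0.5183, 0.228, 0.1026]
ft_force: [-1.3, -0.6, 1.1]
ee_pos: [0.5182, 0.2279, 0.1034]
ft_force: [-1.4, 0.2, 0.5]
```

```bash
python3 -m inch '-0.1 0 0 0'|egrep 'pos|force'; python3 -m inch '0 0 0 0' |egrep 'pos|force'; python3 -m inch '0 0 0 0;0 0 0 0;0 0 0 0;0 0 0 0' 3 ; python3 -m inch '-1 0 0 0;-1 0 0 0;-2 0 0 0;-3 0 0 0'; python3 - <<'E'
from plant import *
from h import *
import pickle
w=get_image("wrist");pickle.dump(w,open("w9.pkl","wb"));cv2.imwrite("pics/w9.png",w["frame"][:,:,::-1]);print(observe()["ee_pos"])
E
```

```text
ee_pos: [0.5182, 0.228, 0.1041]
ft_force: [0.3, -0.9, -1.8]
ee_pos: [0.5183, 0.2279, 0.104]
ft_force: [-0.4, -0.6, 2.0]
time: 25.05
ee_pos: [0.5204, 0.2284, 0.104]
tcp_rot: [-0.066, 0.694, 0.064, 0.714]
ft_force: [0.6, -0.2, -0.3]
grip_width: 0.349
time: 25.45
ee_pos: [0.5161, 0.2277, 0.1743]
tcp_rot: [-0.066, 0.697, 0.064, 0.712]
ft_force: [-0.1, 0.4, 0.2]
grip_width: 0.351
[0.51956796 0.22871644 0.18010681]
```

View pics/w9.png

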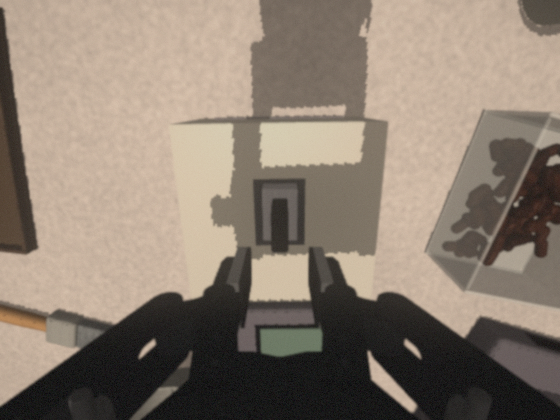

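```bash
python3 - <<'E'
from plant import *
from h import *
import pickle
w=pickle.load(open("w9.pkl","rb"));w["frame"]=cv2.convertScaleAbs(w["frame"],alpha=2);crop(w,"w9c.png",(240,165,320,265),6)
s=get_image("scene");pickle.dump(s,open("s9.pkl","wb"));s["frame"]=cv2.convertScaleAbs(s["frame"],alpha=2);crop(s,"s9c.png",(300,190,370,250),10)
E
```

```text
(no output)
```

View pics/w9c.png

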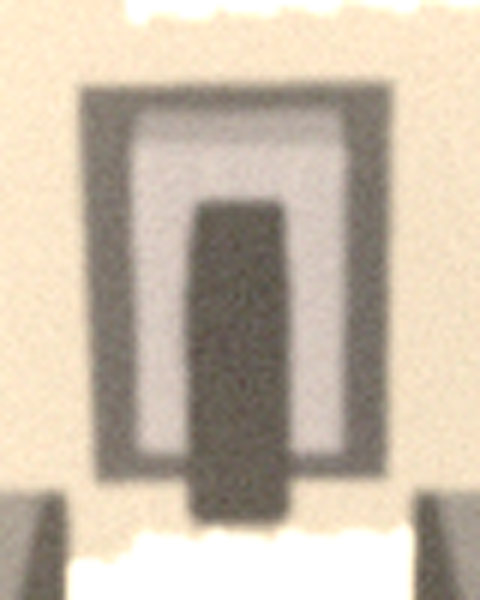

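View pics/s9c.png

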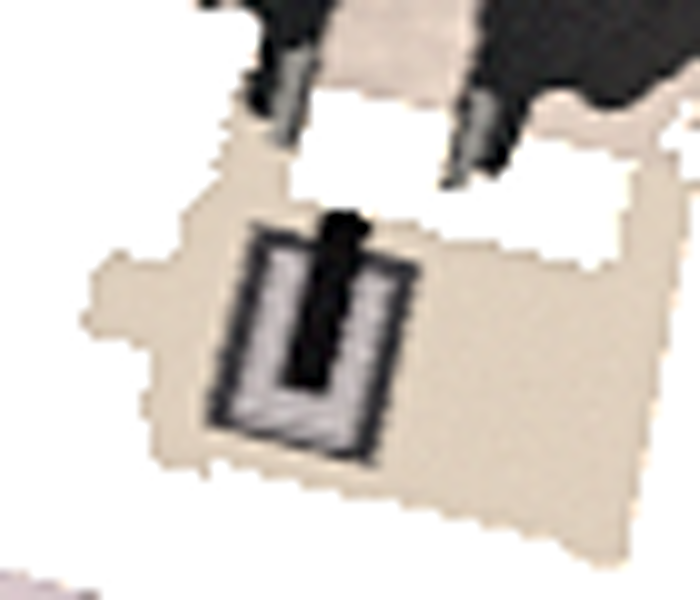

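```bash
python3 - <<'E'
from h import *
import pickle
w=pickle.load(open("w9.pkl","rb"));s=pickle.load(open("s9.pkl","rb"))
a=np.radians(10.5);n=np.array([np.cos(a),np.sin(a),0]);c=np.array([.5185,.2277,.1])
def pl(d,off,f,x,y,k):
    o,v=ray(d,(off[0]+(x-(f-1)/2)/f,off[1]+(y-(f-1)/2)/f)); t=(k-(o-c)@n)/(v@n); return (o+v*t).round(4)
W=lambda x,y,k:pl(w,(240,165),6,x,y,k)
S=lambda x,y,k:pl(s,(300,190),10,x,y,k)
print("mouth near",W(240,86,-.0282),"far",W(240,476,.0282))
print("blk near",W(240,143,-.022),"blk far",W(240,455,.022),"fin base near",W(240,200,-.015),"fin top far",W(240,522,.015))
print("scene mouth near/far",S(335,242,-.0282),S(295,442,.0282),"blk +x edge",S(300,410,.022),"fin base +x",S(305,388,.015),"fin top -x",S(345,212,-.015))
from plant import *
for z in (.102,.108): print(z,proj(w,c+n*-.022+[0,0,z-.1]),proj(w,c+n*.015+[0,0,z-.066]),proj(s,c+n*-.015+[0,0,z-.066]))
E
```

```text
mouth near [0.4907 0.2231 0.1011] far [0.5461 0.2333 0.098 ]
blk near [0.4968 0.2242 0.1058] blk far [0.54   0.2322 0.1042] fin base near [0.5037 0.2255 0.1074] fin top far [0.5331 0.2311 0.1367]
scene mouth near/far [0.491  0.2215 0.0987] [0.5459 0.2344 0.1011] blk +x edge [0.54   0.2326 0.105 ] fin base +x [0.5331 0.2311 0.1032] fin top -x [0.5039 0.2242 0.133 ]
0.102 [278.91355458 187.07242565] [278.54764705 251.11185779] [334.57827959 210.14292696]
0.108 [278.85119388 189.20987055] [278.4690091  255.24467538] [334.95922722 208.74298827]
```

```bash
python3 -m inch '0 0 0 0;0 0 0 0;1 0 0 0;1 0 0 0;1 0 0 0;0.8 0 0 0' 0; python3 g.py 0.5185 0.228 0.13 10.5
```

```text
time: 26.15
ee_pos: [0.5201, 0.2285, 0.1374]
tcp_rot: [-0.066, 0.693, 0.064, 0.715]
ft_force: [0.6, -0.1, -0.3]
grip_width: -0.005
t 26.15 p [0.5201 0.2285 0.1374] xaxis [ 0.032  0.001 -0.999] jaw 100.54 q6 -1.53 F [ 0.6 -0.1 -0.3] w -0.005
shift cm (old axes) [ 0.74 -0.02 -0.19] turn about tool x 0.04
shift cm (after turn) [ 0.74 -0.02 -0.19]
```

```bash
python3 -m inch '0.4 0 -0.15 0'|egrep 'pos|force'; python3 -m inch '0.2 0 0 0'|egrep 'pos|force';python3 -m inch '0.2 0 0 0'|egrep 'pos|force';python3 -m inch '0.15 0 0 0'|egrep 'pos|force';python3 -m inch '0.15 0 0 0'|egrep 'pos|force'
```

```text
ee_pos: [0.518, 0.228, 0.1314]
ft_force: [-0.6, 0.2, 0.5]
ee_pos: [0.5172, 0.2278, 0.1281]
ft_force: [-0.9, 1.3, 2.5]
ee_pos: [0.5172, 0.2278, 0.1259]
ft_force: [-0.6, -0.7, 3.0]
ee_pos: [0.5174, 0.2278, 0.1247]
ft_force: [-0.2, 0.5, 3.2]
ee_pos: [0.5175, 0.2279, 0.1236]
ft_force: [-1.7, 0.8, 4.0]
```

```bash
python3 -m inch '-0.6 0 0 0;-0.6 0 0 0;-0.1 0 0 0'|egrep 'pos|force'; python3 -m inch '0.2 0 0 0'|egrep 'pos|force';python3 -m inch '0.15 0 0 0'|egrep 'pos|force';python3 -m inch '0.15 0 0 0'|egrep 'pos|force';python3 -m inch '0.15 0 0 0'|egrep 'pos|force';python3 -m inch '0.15 0 0 0'|egrep 'pos|force';python3 -m inch '0.15 0 0 0'|egrep 'pos|force'
```

```text
ee_pos: [0.5178, 0.2281, 0.1379]
ft_force: [-0.2, -0.5, 0.8]
ee_pos: [0.5185, 0.2282, 0.1366]
ft_force: [1.0, 0.0, 0.1]
ee_pos: [0.5186, 0.2282, 0.1351]
ft_force: [0.0, 0.7, -0.5]
ee_pos: [0.5185, 0.2282, 0.1334]
ft_force: [0.1, 0.4, -0.0]
ee_pos: [0.5184, 0.2281, 0.1315]
ft_force: [-1.3, -0.1, 0.7]
ee_pos: [0.5183, 0.2281, 0.1296]
ft_force: [-0.1, 0.2, -0.5]
ee_pos: [0.5184, 0.2281, 0.128]
ft_force: [-0.6, -0.7, 4.1]
```

```bash
python3 -m inch '0.3 0 0 0'|egrep 'pos|force';python3 -m inch '0.3 0 0 0'|egrep 'pos|force';python3 -m inch '0.3 0 0 0'|egrep 'pos|force';python3 -m inch '0.15 0 0 0'|egrep 'pos|force';python3 -m inch '0.15 0 0 0'|egrep 'pos|force'
```

```text
ee_pos: [0.5185, 0.2281, 0.1252]
ft_force: [-1.5, -0.8, 3.7]
ee_pos: [0.5186, 0.2282, 0.1222]
ft_force: [-0.9, 0.0, 4.9]
ee_pos: [0.5186, 0.2282, 0.1193]
ft_force: [-1.5, 0.5, 5.1]
ee_pos: [0.5185, 0.2282, 0.1177]
ft_force: [-1.5, -0.5, 5.4]
ee_pos: [0.5186, 0.2282, 0.1163]
ft_force: [-1.9, 0.6, 6.3]
```

```bash
python3 -m inch '0.1 0 0 0'|egrep 'pos|force';python3 -m inch '0.1 0 0 0'|egrep 'pos|force'
```

```text
ee_pos: [0.5186, 0.2282, 0.1153]
ft_force: [-1.7, 0.7, 5.6]
ee_pos: [0.5186, 0.2282, 0.1146]
ft_force: [-2.3, 0.1, 8.4]
```

```bash
python3 -m inch '0.1 0 0 0'|egrep 'pos|force';python3 -m inch '0.1 0 0 0'|egrep 'pos|force'
```

```text
ee_pos: [0.5186, 0.2282, 0.1142]
ft_force: [-2.9, -1.4, 10.3]
ee_pos: [0.5187, 0.2282, 0.1141]
ft_force: [-3.0, -0.4, 11.4]
```

```bash
python3 -m inch '-0.5 0 0 0'|egrep 'pos|force'; python3 -m inch '-0.5 0 0 0'|egrep 'pos|force'; python3 -m inch '-0.4 0 0 0'|egrep 'pos|force'; python3 -m inch '-0.2 0 0 0'|egrep 'pos|force'; python3 -m inch '-0.2 0 0 0'|egrep 'pos|force'; python3 -m inch '-0.2 0 0 0'|egrep 'pos|force'; python3 -m inch '-0.2 0 0 0'|egrep 'pos|force'
```

```text
ee_pos: [0.5184, 0.2282, 0.1191]
ft_force: [-1.2, -0.7, 3.4]
ee_pos: [0.5184, 0.2281, 0.1243]
ft_force: [-0.6, 0.6, 3.3]
ee_pos: [0.5184, 0.2281, 0.1285]
ft_force: [-1.2, -0.7, 1.5]
ee_pos: [0.5184, 0.2281, 0.1307]
ft_force: [-1.9, -0.7, 1.2]
ee_pos: [0.5184, 0.2282, 0.1327]
ft_force: [0.4, 0.7, 1.0]
ee_pos: [0.5182, 0.2281, 0.1345]
ft_force: [0.4, -0.3, 1.0]
ee_pos: [0.518, 0.2281, 0.1363]
ft_force: [-0.3, 0.7, 0.5]
```

```bash
python3 -m inch '0.3 0 0 0;0.3 0 0 0'|egrep 'pos|force';python3 -m inch '0.3 0 0 0'|egrep 'pos|force';python3 -m inch '0.3 0 0 0'|egrep 'pos|force';python3 -m inch '0.3 0 0 0'|egrep 'pos|force';python3 -m inch '0.3 0 0 0'|egrep 'pos|force';python3 -m inch '0.2 0 0 0'|egrep 'pos|force'
```

```text
ee_pos: [0.5187, 0.2282, 0.1304]
ft_force: [-0.3, -0.2, 2.5]
ee_pos: [0.5186, 0.2282, 0.1272]
ft_force: [-0.4, -0.6, 3.5]
ee_pos: [0.5187, 0.2282, 0.124]
ft_force: [-1.3, 0.5, 3.5]
ee_pos: [0.5187, 0.2282, 0.1208]
ft_force: [-1.5, -0.5, 5.0]
ee_pos: [0.5188, 0.2283, 0.1178]
ft_force: [-0.2, -0.9, 4.7]
ee_pos: [0.5188, 0.2283, 0.1157]
ft_force: [-1.1, -0.5, 4.9]
```

```bash
python3 -m inch '0.1 0 0 0'|egrep 'pos|force';python3 -m inch '0.1 0 0 0'|egrep 'pos|force';python3 -m inch '0.1 0 0 0'|egrep 'pos|force'
```

```text
ee_pos: [0.5188, 0.2283, 0.1147]
ft_force: [-0.9, -0.2, 7.6]
ee_pos: [0.5189, 0.2283, 0.1141]
ft_force: [-1.7, -0.9, 10.7]
ee_pos: [0.5189, 0.2283, 0.114]
ft_force: [-2.8, -0.1, 12.7]
```

End reached at 0.114 with about 11–12 N. Let up and feel where the contact ends.

```bash
python3 -m inch '-0.5 0 0 0'|egrep 'pos|force'; python3 -m inch '-0.5 0 0 0'|egrep 'pos|force'; python3 -m inch '-0.4 0 0 0'|egrep 'pos|force'; python3 -m inch '-0.2 0 0 0'|egrep 'pos|force'; python3 -m inch '-0.2 0 0 0'|egrep 'pos|force'; python3 -m inch '-0.4 0 0 0;0 0 0 0'|egrep 'pos|force';  python3 -m inch '0.3 0 0 0'|egrep 'pos|force';  python3 -m inch '0.2 0 0 0'|egrep 'pos|force';  python3 -m inch '0.15 0 0 0'|egrep 'pos|force';  python3 -m inch '0.15 0 0 0'|egrep 'pos|force'
```

```text
ee_pos: [0.5186, 0.2283, 0.1189]
ft_force: [-0.2, 1.0, 3.4]
ee_pos: [0.5185, 0.2283, 0.124]
ft_force: [-0.6, 1.1, 2.9]
ee_pos: [0.5185, 0.2282, 0.1281]
ft_force: [0.4, -0.7, 0.3]
ee_pos: [0.5185, 0.2282, 0.1302]
ft_force: [-0.4, 0.0, -0.7]
ee_pos: [0.5183, 0.2282, 0.1319]
ft_force: [-0.2, -0.5, 0.1]
ee_pos: [0.5179, 0.2281, 0.1357]
ft_force: [0.5, -0.1, 0.1]
ee_pos: [0.5182, 0.2282, 0.1328]
ft_force: [0.2, 0.3, 0.2]
ee_pos: [0.5181, 0.2281, 0.1304]
ft_force: [-0.4, 0.3, -0.4]
ee_pos: [0.5179, 0.2281, 0.1284]
ft_force: [0.2, -0.3, 1.5]
ee_pos: [0.518, 0.2281, 0.1269]
ft_force: [-1.6, 0.0, 2.6]
```

```bash
python3 -m inch '-1 0 0 0;-2 0 0 0;-4 0 0 0;-4 0 0 0;0 -2 -4 0;0 -2 -4 0;0 -2 -4 0;0 0 0 0'; python3 - <<'E'
from plant import *
from h import *
import pickle
s=get_image("scene");pickle.dump(s,open("s10.pkl","wb"));crop(s,"s10m.png",(295,190,365,250),10);crop(s,"s10t.png",(95,120,255,240),5)
t=get_image("top");cv2.imwrite("pics/t10.png",t["frame"][:,:,::-1])
E
```

```text
time: 32.05
ee_pos: [0.4056, 0.1455, 0.2407]
tcp_rot: [-0.067, 0.692, 0.065, 0.716]
ft_force: [-0.8, 0.1, -0.2]
grip_width: 0.003
```

View pics/s10m.png

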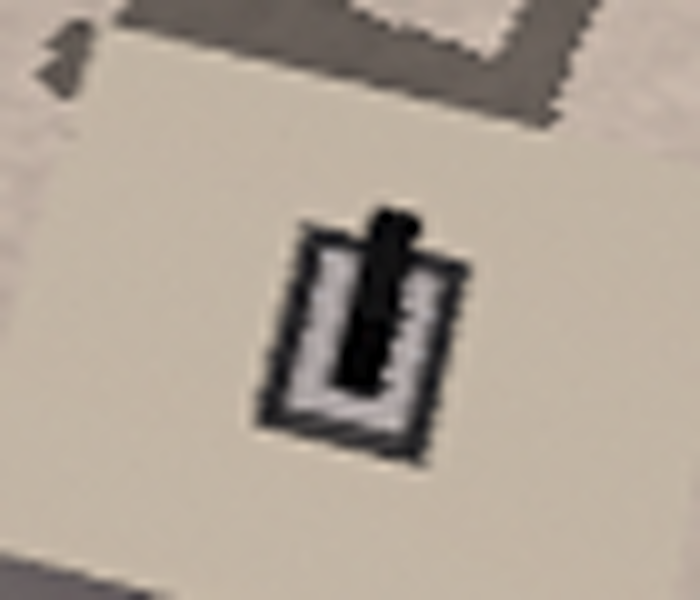

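View pics/s10t.png

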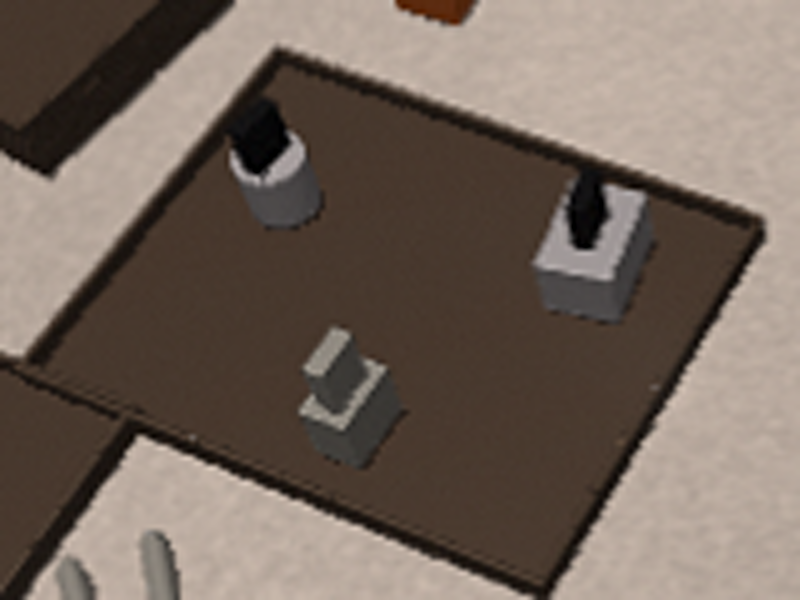

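View pics/t10.png

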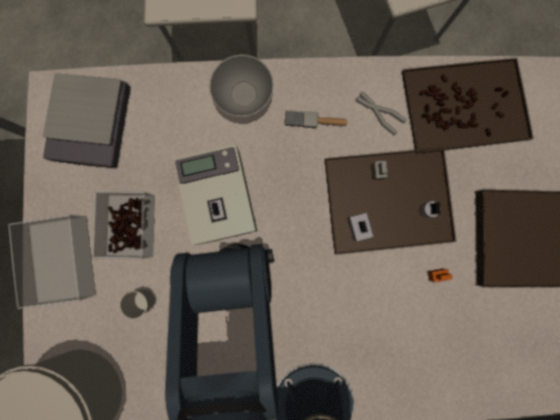

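The cell sits down in the bay (fin top around (396,215), block almost level with the mouth in the crop). The check block stands on the far part of the tray (around (350,400)), and the bystanders are unmoved. Handing in.

```bash
python3 -c "
from plant import *
print(hand_in())"
```

```text
the job is handed in; nothing more can be done
None
```

I handed the job in at about 32 s with the sample cell held down in the bay and the check block upright on the far part of the tray.

**Check block:** My first grip closed on nothing. The fingertips stand about 10–13 mm behind the reported TCP, not 22 mm ahead as specified. I corrected for this after a light touch on the fin, then lifted the block out and set it on the tray. The set-down contact peaked at about 20 N.

**Sample cell:** I pressed it to the end of its travel three times, at about 11–13 N each:
1. The first press latched the cell, but I was not sure that it had.
2. The second press, made to check, released it.
3. The third press latched it again.

**Last checks:**
- **Catch:** By touch, the cell stays down. Contact came at a TCP height of about 0.128 m, and there was none at 0.130 m, where the raised cell had pushed back with 2.5 N.
- **Pictures:** The final scene and top pictures agree: cell low in the bay, check block standing, other things unmoved, gripper clear.
- **Disagreement:** Picture heights taken after the first press were inconclusive, with the block top 1–4 mm above the expected held height. I relied on touch for the latched state.

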